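# Hang a two-tier slide drip rack

### The arm

A 6-joint arm with a two-finger parallel gripper is mounted at the origin on the work surface. World frame = base frame: x ahead of the robot, y to its left, z up, the work surface at z = 0. Lengths are in m, angles in rad, forces in N, time in s.
With the tool pointing down it reaches from about 0.425 to 0.95 m from the base axis. Payload 3.5 kg.
Tool frame: the origin (TCP) lies between the finger pads; the fingertips stand 14 mm ahead of it and the grasp point (between the pads) lies 5 mm behind it; z points along the fingers, y is the direction in which the jaws open and shut (so a half turn about z gives the same grasp; the last joint's range is limited). The gripper opens to 85 mm and grips with 20 to 120 N. Pads are 22 mm wide; open, the fingers measure 114 mm over their backs; the gripper's body (76 mm by 85 mm) begins 54 mm behind the grasp point. The pads swing forward as they close: fully open they stand 13 mm farther back than shut.
Start: joints at [-1.424, 0.286, 1.577, -0, 1.279, -0.15], TCP at [0.197, -0.645, 0.245] pointing down, gripper open.
Joint ranges: [-2.77, 2.77], [-0.9, 2.22], [0.21, 2.48], [-1.53, 4.67], [0.24, 2.81], [-2.84, 2.84]. Speed limits (rad/s): [2.79, 2.79, 3.14, 3.14, 3.14, 3.14].

### API

Orientations are given as a unit quaternion [x, y, z, w].
In Python, from plant import ctrl gives the robot as it stands. The module is installed in compiled form; this text tells all that it offers.
- The arm moves only by the tool servo_tool, never from a script. Its argument "increments" is text: rows parted by semicolons, each of 7 numbers parted by spaces: the turn, a rotation vector about the tool's x, y, z in rad, then the shift along the tool's x, y, z in cm, then the finger opening in cm, from 0 to 8.54. In form: ax ay az dx dy dz claw; .... A call has 1 to 10 rows; each row is the pose to reach, as a shift and turn from the pose commanded when the call began, along the tool's axes at that moment; what a row does not reach only later rows make up. A row lasts 1/12 s, in which the tool goes at most 41.7 mm and 7.16 degrees, less where a joint would pass 70% of its speed; a pose out of reach is approached as far as the arm can. A call with a gripper value outside its range is refused whole. The fingers move at their own pace and stop on an object; "grip_force" is the grip in N (left out, the last holds). Time passes only in rows, so rows that repeat a pose let the fingers close. It gives the time, the measured TCP pose, the force and the opening at its end, in the units of the state.
- ctrl.get_state(): the state, without advancing time (a new reading comes with each control period).
- ctrl.read_camera(name): name is "scene" or "side" or "wrist"; returns (picture, depth): 384x512x3 uint8, red, green, blue; 384x512 float32, m along the optical axis (not along the pixel's ray), 0 where there is no reading.
- ctrl.camera_info(name): a dict with "camera_matrix" (3x3 intrinsics, pixels), "world_to_cam" (4x4, takes a point from world to camera coordinates). Camera axes: x right, y down, z forward; pixel columns grow to the right and rows downward; lengths in m; the calibration is good to about 2 mm. A picture is of the moment at which its call begins: read the wrist's pose just before it. camera_info takes no time and is no camera call; for the wrist camera it gives the pose at the moment of the call.
- ctrl.sign_off(): hands the job in, once; it reports no verdict.
The state is a dict: "time": time; "qpos": joint angles; "dq": joint speeds; "joint_efforts": joint torques, N m; "eef_pos": TCP position; "tcp_rot": TCP orientation; "contact_force": force on the tool from outside, world axes, zero at the start; "wrist_torque": the same for the moment, N m; "opening": opening from 0.0 (shut) to 1.0 (fully open).
Only numpy, scipy, OpenCV 4.12 (cv2) and the standard library are available. Lean on these libraries where they do the work, as an engineer would, in place of code of your own. Each camera call takes 0.05 s, during which the arm holds its last target.

### The job

Move the upper carrier from the low parking rack onto the tall drip rack's rail and let go of it. Then hang the slide basket from its lower loop: hook through the tall window, down until you feel the sill (its height is not known), and sideways under the guard until it settles fully in the seat, so that both hang level, still and free. Work gently by feel, never lean on the carriers or the rack or drop the basket, and leave the rest of the bench as it is.

Things in the scene. Friction and masses are not known exactly. Their poses are not given: they have to be found in the camera images.
- rail_mid (a point): Middle of the top face of the tall drip rack's rail (fixed, empty at the start): a level square steel bar, 10 x 10 mm, along this frame's y, 224 mm clear between two aluminium posts, top 285 mm above the table when empty. It is cushioned: it sinks 1 mm for every 3 N put on it, 14 mm at most. z up; the rack's front is -x. Base plate: 140 (x) x 266 (y) x 10 mm.
- stand: The tall drip rack (fixed); origin on the table straight below rail_mid, same axes.
- park: Low parking rack (fixed), same make, on which the upper carrier hangs at the start: rail top 175 mm above the table, posts 176 mm apart; origin on the table under mid-rail, y along the rail.
- upper: Upper carrier (loose, 0.28 to 0.42 kg); origin at mid-underside of its white saddle, which rests on a rail lying along its y; z up, its front is -x. Saddle top plate 32 x 120 x 5 mm; skirts at x -11 to -16 (down to z -32) and x +11 to +16 (down to z -10): a 22 mm gap. A foot 32 mm under the plate, reaching below the rail, holds the stem and loop: so it comes off and goes on from the front, raised about 16 mm, not straight up.
- upper_grip (a point): Grip point of the upper carrier, on the blue tab on top of the saddle, 30 mm above body upper's origin, same axes. Tab 10 mm thick (x), 28 mm wide (y), from 25 mm below this point (the saddle's top) to 20 mm above it.
- loop_ref (a point): Point on the upper carrier, 117 mm under its origin, same axes, at the lower loop: an upright stirrup in the y-z plane, 6 mm thick (its bar, sill and seat, 10 mm), y -16 to +56. It is clamped at an UNKNOWN, unmeasured drop setting: its level orange sill (y +10 to +50) lies 0 to 24 mm below this point, with an open window 55 mm high above it. Seat, guard and window move with the sill. The clamp holds 40 N.
- loop_seat (a point): Same carrier and axes, 122 mm under its origin: the loop's seat, a pocket beside the sill at y -10 to +10, its flat bottom 5 mm lower than the sill (so 0 to 24 mm below this point), closed at y -10 by a side wall, open to the sill on the +y side, roofed by a guard plate 17 mm above its bottom: the hook cannot go in there directly, only through the window and then sideways.
- lower_grip (a point): Grip point on the blue handle tab of the slide basket (loose, 0.14 to 0.22 kg), 70 mm above the basket's bottom; z up. Tab 10 mm thick (x), 28 mm wide (y), z -34 to +22. The basket stands on the table, towards +x from here: white tray x +65 to +149, 60 mm wide (y), 36 mm tall, on a handle bar at z -34 to -40. Centre of mass within 3 mm of straight below the hook.
- hook (a point): The basket's steel hook: middle of the underside of its top strip, 96 mm in +x and 35 mm in z from lower_grip, same axes; 105 mm above the basket's bottom. Strip 14 mm wide (y), 5 mm thick: stem on the -x side (inner face x -10), tip on the +x side (x +10 to +15) reaching 16 mm down; the 20 mm gap opens downwards. The tip goes through the loop towards +x, then down.
- reagent_mid (a point): amber reagent bottle, 60 mm wide, 130 mm tall; bystander, point at its middle
- beaker_mid (a point): glass beaker, 72 mm wide, 85 mm tall; bystander, point at its middle
- dish_a_mid (a point): closed culture dish, 62 mm wide, 16 mm tall; bystander, point at its middle
- dish_b_mid (a point): closed culture dish, 62 mm wide, 16 mm tall; bystander, point at its middle
- tipbox_mid (a point): blue pipette-tip box, 80 x 110 x 53 mm; bystander, point at its middle
- timer_mid (a point): grey bench timer, 55 x 70 x 22 mm; bystander, point at its middle

How it is judged:
By the outcome, as a careful person would: the job done as asked, in the order asked, and still so for the second after the job is handed in, with the robot touching nothing.
It also fails if it takes over 72 s, if anything falls off the work surface, if the arm or the gripper's body presses on something with over 40 N, if the wrist force passes 120 N, or if a joint passes its speed limit or range.

## Working session

There is one attempt and no reset: what is moved stays moved. The work goes in short steps, Python scripts to look and compute and a tool call to move; the robot and the scene stay as the last step left them, time stands still between calls to the robot, and variables do not carry over. Pictures are saved under pics/ and viewed, and the job is handed in when it is done.

Besides the shell and the picture viewer there is one more tool, called after ">>>" in YAML: its name, and indented under it one key for each argument. servo_tool: Moves the arm, as the interface text tells. Its arguments: {"type":"object","properties":{"increments":{"type":"string"},"grip_force":{"type":"number"}},"required":["increments"]}

```bash
ls; mkdir -p pics; cat > h.py <<'E'
import numpy as np, cv2, json
from plant import ctrl
from scipy.spatial.transform import Rotation as R
np.set_printoptions(precision=4, suppress=True)
def snap(name, fn):
    ci=ctrl.camera_info(name); s=ctrl.get_state()
    im,d=ctrl.read_camera(name)
    cv2.imwrite(f'pics/{fn}.png', im[:,:,::-1]); np.savez(f'pics/{fn}.npz', im=im,d=d,K=ci['camera_matrix'],T=ci['world_to_cam'])
    return im,d,ci
def load(fn):
    z=np.load(f'pics/{fn}.npz'); return z['im'],z['d'],np.array(z['K']),np.array(z['T'])
def pt(fn,u,v,dd=None):
    im,d,K,T=load(fn)
    z=d[int(round(v)),int(round(u))] if dd is None else dd
    p=np.linalg.inv(K)@np.array([u,v,1])*z
    return (np.linalg.inv(T)@np.append(p,1))[:3]
def cloud(fn):
    im,d,K,T=load(fn)
    v,u=np.mgrid[0:d.shape[0],0:d.shape[1]]
    P=np.stack([(u-K[0,2])/K[0,0]*d,(v-K[1,2])/K[1,1]*d,d,np.ones_like(d)],-1)
    return (P@np.linalg.inv(T).T)[...,:3], d>0, im
def proj(fn,p):
    im,d,K,T=load(fn); c=T@np.append(p,1); q=K@c[:3]; return q[:2]/q[2], c[2]
def ray(fn,u,v):
    im,d,K,T=load(fn); Ti=np.linalg.inv(T); r=Ti[:3,:3]@np.linalg.inv(K)@np.array([u,v,1]); return Ti[:3,3], r/np.linalg.norm(r)
def tri(*obs):
    A=np.zeros((3,3));b=np.zeros(3)
    for o in obs:
        c,r=ray(*o); M=np.eye(3)-np.outer(r,r); A+=M;b+=M@c
    p=np.linalg.solve(A,b); return p
def crop(fn,x0,y0,x1,y1,k,out):
    im=cv2.imread(f'pics/{fn}.png')[y0:y1,x0:x1]; cv2.imwrite(f'pics/{out}.png', cv2.resize(im,None,fx=k,fy=k,interpolation=cv2.INTER_CUBIC))
def st():
    s=ctrl.get_state(); print('t',s['time'],'p',np.array(s['eef_pos']),'q',np.array(s['tcp_rot']),'F',np.array(s['contact_force']),'M',np.array(s['wrist_torque']),'op',s['opening'],'j',np.array(s['qpos']))
    print(R.from_quat(s['tcp_rot']).as_matrix())
E
python3 - <<'E'
from h import *
st()
for n in ('scene','side','wrist'):
    im,d,ci=snap(n,n+'0'); print(n,ci['camera_matrix'],'\n',np.linalg.inv(ci['world_to_cam']))
E
```

```text
pics
t 0.0 p [ 0.1974 -0.6448  0.244 ] q [ 0.989   0.1479  0.     -0.0012] F [-0.4664  0.0644 -0.7315] M [0.0027 0.0335 0.0287] op 1.003007656417653 j [-1.424   0.2871  1.5782  0.      1.2786 -0.15  ]
[[ 0.9563  0.2925 -0.0003]
 [ 0.2925 -0.9563  0.0023]
 [ 0.0004 -0.0023 -1.    ]]
scene [[442.3266   0.     252.6399]
 [  0.     442.3266 182.8495]
 [  0.       0.       1.    ]] 
 [[ 0.7458  0.5165 -0.4206  1.0704]
 [ 0.6661 -0.5772  0.4724 -0.5631]
 [ 0.0012 -0.6325 -0.7745  1.1273]
 [ 0.      0.      0.      1.    ]]
side [[419.8584   0.     257.7343]
 [  0.     419.8584 190.1993]
 [  0.       0.       1.    ]] 
 [[-0.8947 -0.3415  0.2878  0.2647]
 [-0.4465  0.6731 -0.5896  0.6238]
 [ 0.0077 -0.656  -0.7547  0.9755]
 [ 0.      0.      0.      1.    ]]
wrist [[318.7667   0.     252.606 ]
 [  0.     318.7667 191.9718]
 [  0.       0.       1.    ]] 
 [[ 0.2923 -0.9043 -0.3112  0.2777]
 [-0.9563 -0.277  -0.0933 -0.6209]
 [-0.0018  0.3249 -0.9457  0.3732]
 [ 0.      0.      0.      1.    ]]
```

View pics/scene0.png

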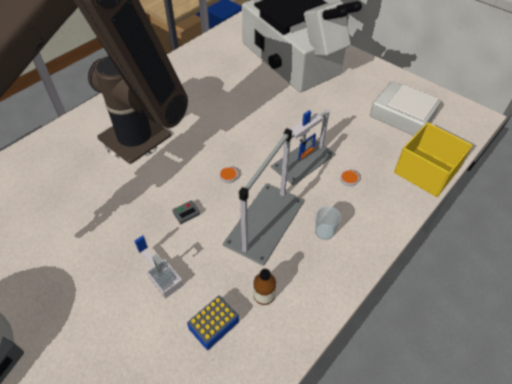

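View pics/side0.png

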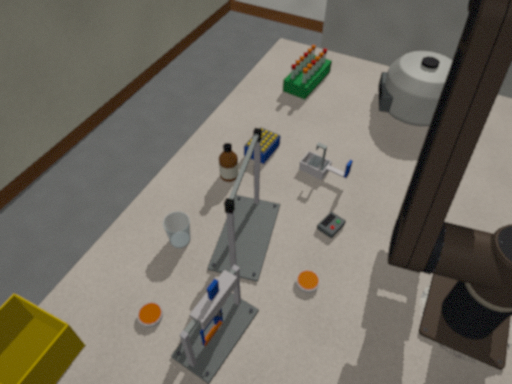

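View pics/wrist0.png

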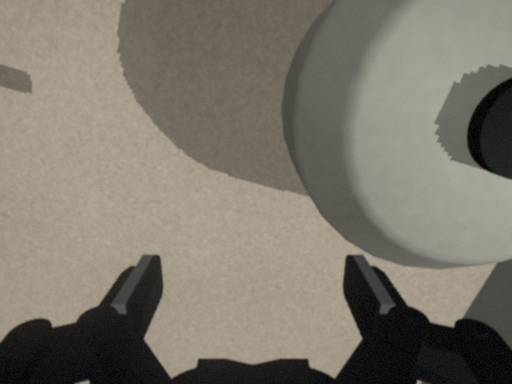

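```bash
python3 - <<'E'
from h import *
crop('scene0',210,90,350,270,4,'c1'); crop('scene0',110,200,250,350,4,'c2')
crop('side0',160,110,300,384,2.1,'c3');crop('side0',165,240,270,384,4,'c3b'); crop('side0',270,110,390,250,4,'c4')
E
```

```text
(no output)
```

View pics/c1.png

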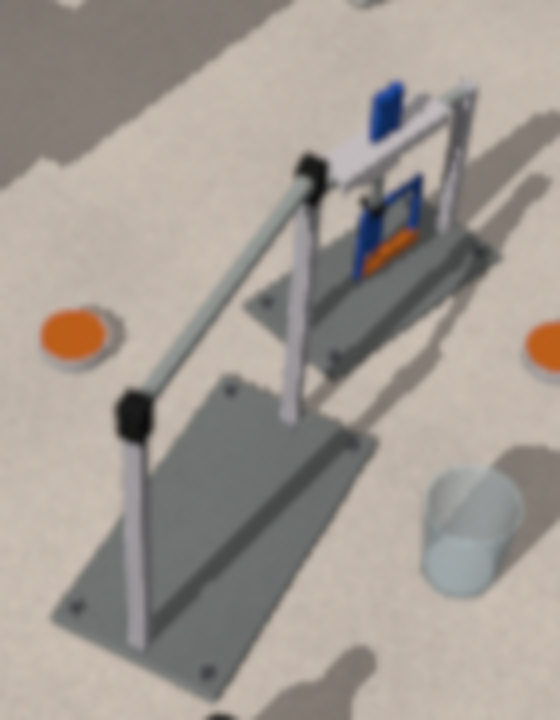

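View pics/c2.png

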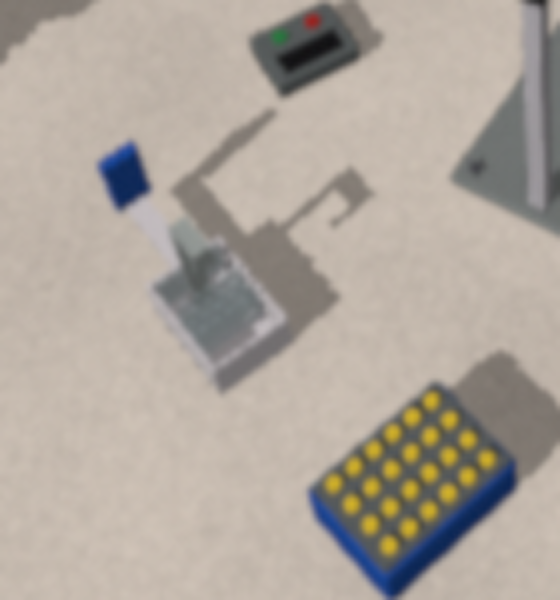

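View pics/c3.png

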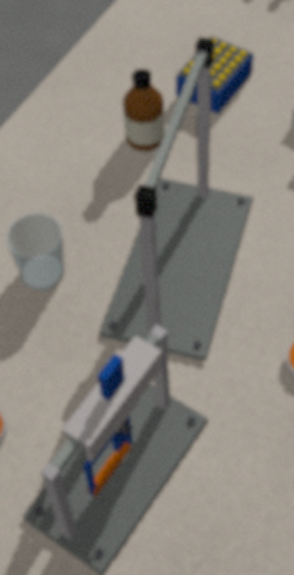

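View pics/c3b.png

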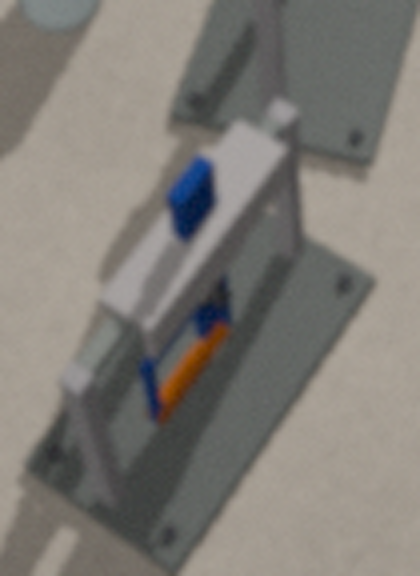

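View pics/c4.png

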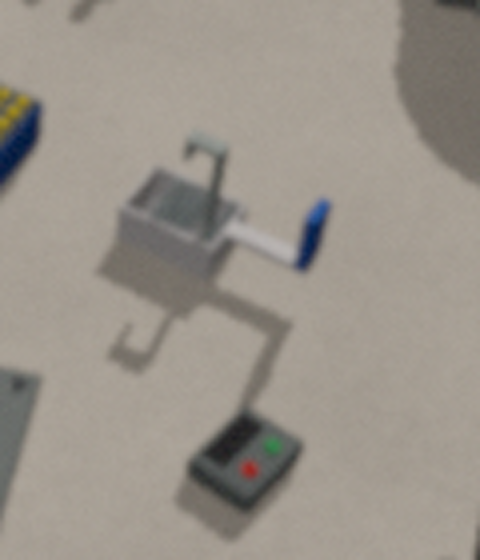

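```bash
python3 - <<'E'
from h import *
P,m,im=cloud('scene0')
print('err vs table', pt('scene0',130,330), pt('side0',330,180))
for n,pts in {'scene0':[('postA cap',244,193),('postB cap',289,133),('base FL',224,240),('base bl',263,259),('base far r',303,199),('base top',268,186),('tab up',306,117),('park base l',272,165),('park base bot',292,182),('park base r',333,153),('hook',155,258),('lowtab',141,243),('timer',186,211),('dishA',228,174),('dishB',349,178),('beaker',328,222),('reag',264,290),('tip',214,322)],
 'side0':[('postA',257,133),('postB',230,204),('tab',213,289),('lowtab',348,168),('tab',348,168)]}.items():
    for a,u,v in pts: print(n,a,pt(n,u,v))
E
```

```text
err vs table [ 0.5506 -0.454   0.0031] [ 0.4524 -0.2786  0.0008]
scene0 postA cap [ 0.6224 -0.091   0.2922]
scene0 postB cap [0.5738 0.1412 0.291 ]
scene0 base FL [ 0.5413 -0.0965  0.0006]
scene0 base bl [ 0.6726 -0.0712  0.0091]
scene0 base far r [0.6231 0.1811 0.0014]
scene0 base top [0.5128 0.1375 0.0165]
scene0 tab up [0.5238 0.2935 0.2149]
scene0 park base l [0.4617 0.2182 0.0122]
scene0 park base bot [0.5574 0.2061 0.0108]
scene0 park base r [0.583  0.4001 0.0128]
scene0 hook [ 0.499  -0.3021  0.1139]
scene0 lowtab [ 0.4134 -0.2878  0.0773]
scene0 timer [ 0.3957 -0.1108  0.0279]
scene0 dishA [0.3834 0.0865 0.0194]
scene0 dishB [0.6908 0.3346 0.023 ]
scene0 beaker [0.7384 0.1532 0.015 ]
scene0 reag [ 0.7607 -0.1713  0.0876]
scene0 tip [ 0.7144 -0.307   0.0551]
side0 postA [ 0.6116 -0.0792  0.2881]
side0 postB [0.5606 0.1496 0.2907]
side0 tab [0.5171 0.304  0.2168]
side0 lowtab [ 0.4066 -0.2781  0.0771]
side0 tab [ 0.4066 -0.2781  0.0771]
```

```bash
cat >> h.py <<'E'
def inc(p, az_deg, ref=None):
    """increment from current measured pose (ref none) to TCP p with tool pointing down, tool x azimuth"""
    s=ctrl.get_state(); p0=np.array(s['eef_pos']); R0=R.from_quat(s['tcp_rot']).as_matrix()
    a=np.radians(az_deg); x=np.array([np.cos(a),np.sin(a),0]); z=np.array([0,0,-1.]); Rt=np.stack([x,np.cross(z,x),z],1)
    rv=R.from_matrix(R0.T@Rt).as_rotvec(); d=R0.T@(np.array(p)-p0)*100
    print('inc',rv.round(4),d.round(3),'deg',np.degrees(np.linalg.norm(rv)))
E
python3 - <<'E'
from h import *
inc([0.42,-0.285,0.33],80)
# pot location
P,m,im=cloud('side0'); print(P[70:120:10,390:440:10].reshape(-1,3))
E
```

```text
inc [-0.0015 -0.0013 -1.0995] [ 31.822 -27.931  -8.515] deg 62.99657314083144
[[ 0.4193 -0.7524  0.1338]
 [ 0.3833 -0.7204  0.163 ]
 [ 0.352  -0.727   0.1684]
 [ 0.3211 -0.7311  0.1752]
 [ 0.2909 -0.7504  0.173 ]
 [ 0.4045 -0.7032  0.1267]
 [ 0.3707 -0.6865  0.1473]
 [ 0.3391 -0.6817  0.1601]
 [ 0.3088 -0.6865  0.1666]
 [ 0.279  -0.6993  0.1681]
 [ 0.3942 -0.6961  0.0928]
 [ 0.3594 -0.6675  0.1224]
 [ 0.3278 -0.6621  0.1361]
 [ 0.2975 -0.667   0.1429]
 [ 0.2677 -0.6717  0.1497]
 [ 0.3819 -0.67    0.0713]
 [ 0.349  -0.664   0.0866]
 [ 0.3168 -0.6517  0.1058]
 [ 0.2862 -0.6507  0.1169]
 [ 0.2563 -0.6569  0.123 ]
 [ 0.3721 -0.6728  0.0288]
 [ 0.3382 -0.6588  0.0508]
 [ 0.3058 -0.6451  0.072 ]
 [ 0.2647  0.6238  0.9755]
 [ 0.2445 -0.6631  0.0814]]
```

>>> servo_tool:
  increments: "0 0 0 0 0 -5 8.5; -0.0015 -0.0013 -1.1 31.8 -27.9 -8.5 8.5; -0.0015 -0.0013 -1.1 31.8 -27.9 -8.5 8.5; -0.0015 -0.0013 -1.1 31.8 -27.9 -8.5 8.5; -0.0015 -0.0013 -1.1 31.8 -27.9 -8.5 8.5; -0.0015 -0.0013 -1.1 31.8 -27.9 -8.5 8.5; -0.0015 -0.0013 -1.1 31.8 -27.9 -8.5 8.5; -0.0015 -0.0013 -1.1 31.8 -27.9 -8.5 8.5; -0.0015 -0.0013 -1.1 31.8 -27.9 -8.5 8.5; -0.0015 -0.0013 -1.1 31.8 -27.9 -8.5 8.5"

```text
time: 0.98
eef_pos: [0.3942, -0.3262, 0.3252]
tcp_rot: [0.764, 0.645, -0.0, 0.001]
contact_force: [0.8, -0.2, 0.0]
opening: 1.0
```

>>> servo_tool:
  increments: "0 0 0 0 0 0 8.5;0 0 0 0 0 0 8.5;0 0 0 0 0 0 8.5"

```text
time: 1.23
eef_pos: [0.3935, -0.3282, 0.325]
tcp_rot: [0.766, 0.643, -0.001, 0.001]
contact_force: [-0.4, -0.6, -0.1]
opening: 0.995
```

```bash
python3 - <<'E'
from h import *
st(); inc([0.42,-0.285,0.33],80)
E
```

```text
t 1.2333 p [ 0.3935 -0.3282  0.325 ] q [ 0.7659  0.643  -0.0008  0.0007] F [-0.4378 -0.5594 -0.0811] M [ 0.0354 -0.0007 -0.0096] op 0.9950474163119246 j [-0.8926 -0.1318  1.8762 -0.0016  1.3957 -0.7183]
[[ 0.1732  0.9849 -0.0003]
 [ 0.9849 -0.1732 -0.0021]
 [-0.0021  0.     -1.    ]]
inc [0.     0.0021 0.0005] [ 4.711  1.859 -0.514] deg 0.12264331325262962
```

```bash
python3 - <<'E'
from h import *
snap('wrist','w1')
E
```

>>> servo_tool:
  increments: "0 0 0 4.7 6 -0.5 8.5;0 0 0 4.7 6 -0.5 8.5;0 0 0 4.7 6 -0.5 8.5;0 0 0 4.7 6 -0.5 8.5;0 0 0 4.7 6 -0.5 8.5;0 0 0 4.7 6 -0.5 8.5"

```text
time: 1.78
eef_pos: [0.4598, -0.2934, 0.3296]
tcp_rot: [0.767, 0.642, -0.001, 0.0]
contact_force: [0.5, -0.2, 0.4]
opening: 0.996
```

```bash
python3 - <<'E'
from h import *
st();snap('wrist','w2')
E
```

```text
t 1.7833 p [ 0.4598 -0.2934  0.3296] q [ 0.7666  0.6421 -0.0008  0.0003] F [ 0.5111 -0.2457  0.4003] M [-0.025  -0.0267 -0.0126] op 0.996201892964112 j [-0.7533 -0.0556  1.7974 -0.0017  1.3994 -0.5767]
[[ 0.1755  0.9845 -0.0009]
 [ 0.9845 -0.1755 -0.0014]
 [-0.0016 -0.0006 -1.    ]]
```

View pics/w1.png

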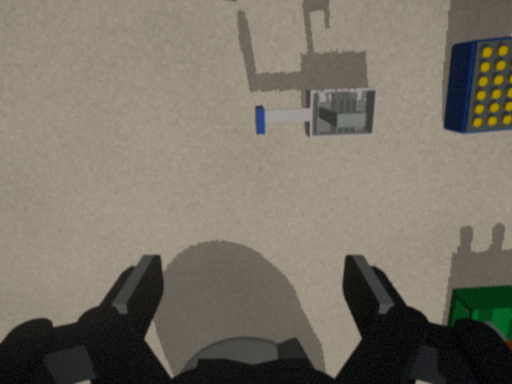

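View pics/w2.png

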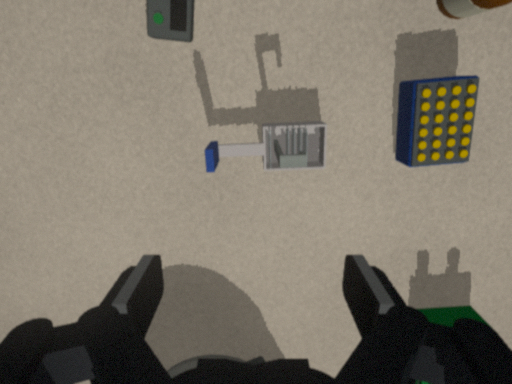

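```bash
python3 - <<'E'
from h import *
crop('w1',245,80,385,145,5.5,'cw1'); crop('w2',195,110,335,180,5.5,'cw2')
E
```

```text
(no output)
```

View pics/cw1.png

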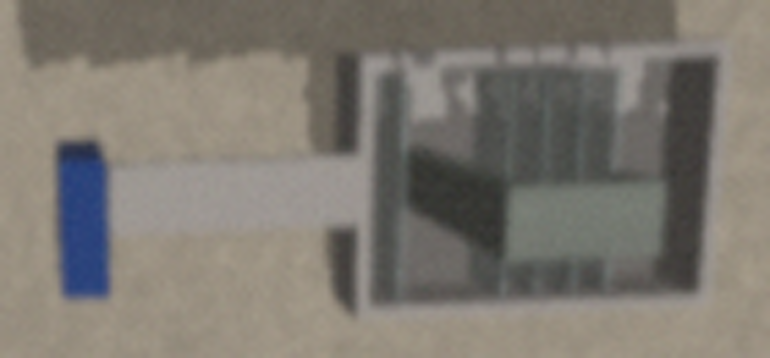

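View pics/cw2.png

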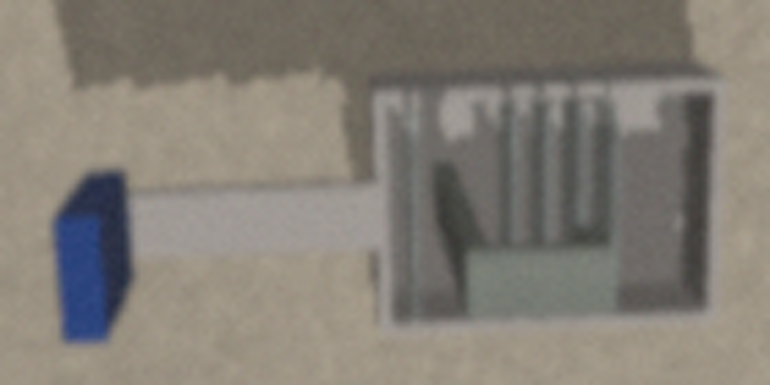

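```bash
cat > b.py <<'E'
from h import *
f1=lambda u,v:('w1',245+(u+.5)/5.5-.5,80+(v+.5)/5.5-.5); f2=lambda u,v:('w2',195+(u+.5)/5.5-.5,110+(v+.5)/5.5-.5)
prs={'tabTL':((58,158),(57,213)),'tabTR':((104,158),(103,212)),'tabBL':((62,297),(64,341)),'tabBR':((108,297),(108,340)),
'hkTL':((508,180),(470,248)),'hkTR':((668,180),(617,243)),'hkBR':((660,262),(614,320)),'hkBL':((500,262),(468,320)),
'trTL':((360,52),(378,84)),'trTR':((725,45),(718,80)),'trBR':((708,300),(711,314)),'trBL':((360,310),(388,322))}
for k,(a,b) in prs.items():
    print(k,tri(f1(*a),f2(*b)), pt(*f1(*a)), pt(*f2(*b)))
def c(*ks): return np.mean([tri(f1(*prs[k][0]),f2(*prs[k][1])) for k in ks],0)
t=c('tabTL','tabTR','tabBL','tabBR'); h=c('hkTL','hkTR','hkBR','hkBL'); r=c('trTL','trTR','trBR','trBL')
print('tab',t,'hook',h,'tray',r, 'd',np.linalg.norm((h-t)[:2]), np.degrees(np.arctan2(*(h-t)[[1,0]])), np.degrees(np.arctan2(*(r-t)[[1,0]])),np.linalg.norm((r-t)[:2]))
# depth patches
for n,f,k in (('w1',f1,(83,228)),('w2',f2,(83,277)),('w1',f1,(585,221)),('w2',f2,(542,283))): print(n,pt(*f(*k)))
E
python3 b.py
```

```text
tabTL [ 0.4061 -0.2739  0.0867] [ 0.406  -0.2737  0.0875] [ 0.4066 -0.2735  0.0895]
tabTR [ 0.4154 -0.2758  0.084 ] [ 0.4168 -0.2824  0.0008] [ 0.4161 -0.2752  0.0882]
tabBL [ 0.4021 -0.301   0.0908] [ 0.4006 -0.3147  0.0006] [ 0.3842 -0.3229  0.0008]
tabBR [ 0.4114 -0.3027  0.0899] [ 0.4122 -0.3169 -0.0003] [ 0.4119 -0.302   0.0926]
hkTL [ 0.4909 -0.2917  0.1079] [ 0.4923 -0.2922  0.1008] [ 0.4911 -0.2917  0.11  ]
hkTR [ 0.5207 -0.2964  0.1084] [ 0.5528 -0.3109  0.0097] [ 0.5345 -0.322   0.0022]
hkBR [ 0.5179 -0.3116  0.11  ] [ 0.5498 -0.3308  0.0092] [ 0.5269 -0.3328  0.0367]
hkBL [ 0.4884 -0.3072  0.1057] [ 0.5024 -0.3178  0.0439] [ 0.4913 -0.3267  0.0359]
trTL [ 0.4789 -0.2671  0.0253] [ 0.4777 -0.2667  0.0327] [ 0.4789 -0.2666  0.0286]
trTR [ 0.5585 -0.2791  0.0363] [ 0.5586 -0.2794  0.0364] [ 0.5582 -0.2787  0.0373]
trBR [ 0.5506 -0.3353  0.0393] [ 0.5518 -0.3365  0.0365] [ 0.5509 -0.3357  0.0359]
trBL [ 0.4716 -0.3261  0.0273] [ 0.4704 -0.3246  0.0364] [ 0.4716 -0.3236  0.0363]
tab [ 0.4088 -0.2884  0.0879] hook [ 0.5045 -0.3017  0.108 ] tray [ 0.5149 -0.3019  0.0321] d 0.0966548996784114 -7.951932338688046 -7.283901361791491 0.10701237737564943
w1 [ 0.4087 -0.2879  0.0916]
w2 [ 0.4097 -0.2873  0.0931]
w1 [ 0.504  -0.3011  0.1104]
w2 [ 0.5043 -0.301   0.1114]
```

```bash
python3 - <<'E'
from h import *
inc([0.58,0.0,0.45],102)
E
```

```text
inc [-0.0005  0.0016 -0.3858] [ 30.97    6.679 -12.076] deg 22.10757905613039
```

>>> servo_tool:
  increments: "0 0 0 2 0.5 -4 8.5; -0.0005 0.0016 -0.386 31 6.7 -12 8.5; -0.0005 0.0016 -0.386 31 6.7 -12 8.5; -0.0005 0.0016 -0.386 31 6.7 -12 8.5; -0.0005 0.0016 -0.386 31 6.7 -12 8.5; -0.0005 0.0016 -0.386 31 6.7 -12 8.5; -0.0005 0.0016 -0.386 31 6.7 -12 8.5; -0.0005 0.0016 -0.386 31 6.7 -12 8.5; -0.0005 0.0016 -0.386 31 6.7 -12 8.5; -0.0005 0.0016 -0.386 31 6.7 -12 8.5"

```text
time: 2.67
eef_pos: [0.5813, 0.0041, 0.4513]
tcp_rot: [0.627, 0.779, 0.001, 0.001]
contact_force: [-0.7, 0.5, -0.8]
opening: 0.997
```

>>> servo_tool:
  increments: "0 0 0 0 0 0 8.5;0 0 0 0 0 0 8.5"

```text
time: 2.83
eef_pos: [0.5801, 0.0004, 0.449]
tcp_rot: [0.629, 0.777, -0.0, 0.0]
contact_force: [0.6, 0.1, 0.2]
opening: 0.992
```

```bash
python3 - <<'E'
from h import *
st();snap('wrist','w3');inc([0.50,0.24,0.40],102)
E
```

```text
t 2.8333 p [0.5801 0.0004 0.449 ] q [ 0.6289  0.7775 -0.0004  0.0001] F [0.5927 0.1228 0.1585] M [-0.0003  0.0387 -0.0148] op 0.9916326671762614 j [-0.1738 -0.0035  1.5365 -0.0008  1.6088 -0.3844]
[[-0.2089  0.9779 -0.0004]
 [ 0.9779  0.2089 -0.0007]
 [-0.0006 -0.0006 -1.    ]]
inc [-0.0007  0.0004  0.0004] [25.131 -2.823  4.879] deg 0.05374793280845205
```

View pics/w3.png

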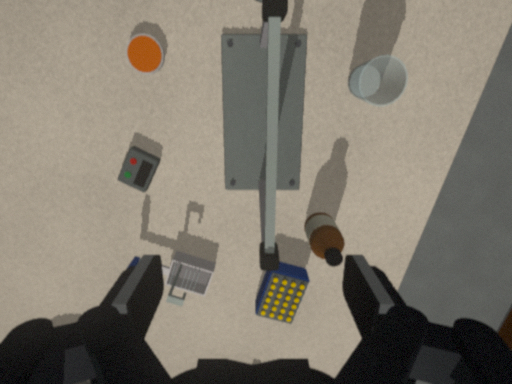

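>>> servo_tool:
  increments: "0 0 0 20 0 0 8.5;0 0 0 20 0 0 8.5;0 0 0 20 0 0 8.5;0 0 0 20 0 0 8.5;0 0 0 20 0 0 8.5;0 0 0 20 0 0 8.5;0 0 0 20 0 0 8.5"

```text
time: 3.47
eef_pos: [0.538, 0.1971, 0.4492]
tcp_rot: [0.628, 0.778, -0.0, 0.0]
contact_force: [0.3, -0.2, 0.3]
opening: 0.99
```

```bash
python3 - <<'E'
from h import *
st();snap('wrist','w4')
E
```

```text
t 3.4667 p [0.538  0.1971 0.4492] q [ 0.6279  0.7783 -0.0003  0.0004] F [ 0.2693 -0.1737  0.3242] M [-0.0067 -0.0125 -0.0129] op 0.9897464397659235 j [ 0.1746 -0.0199  1.5525 -0.001   1.6089 -0.0385]
[[-0.2114  0.9774  0.0002]
 [ 0.9774  0.2114 -0.001 ]
 [-0.001  -0.     -1.    ]]
```

View pics/w4.png

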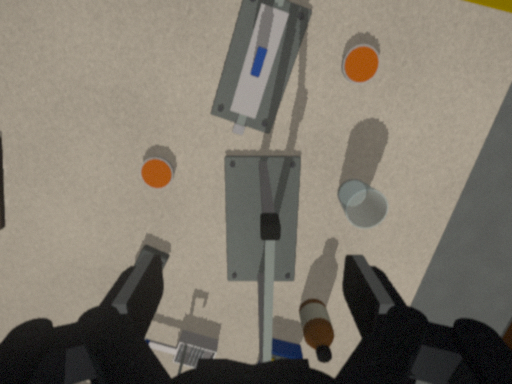

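```bash
python3 - <<'E'
from h import *
crop('w4',210,0,320,135,4.4,'cw4'); crop('w3',215,0,315,280,2.14,'cw3'); crop('w4',215,150,315,300,4,'cw4b')
inc([0.515,0.29,0.42],88)
E
```

```text
inc [0.0001 0.0012 0.2461] [ 9.675 -0.321  2.898] deg 14.101929216157362
```

View pics/cw4.png

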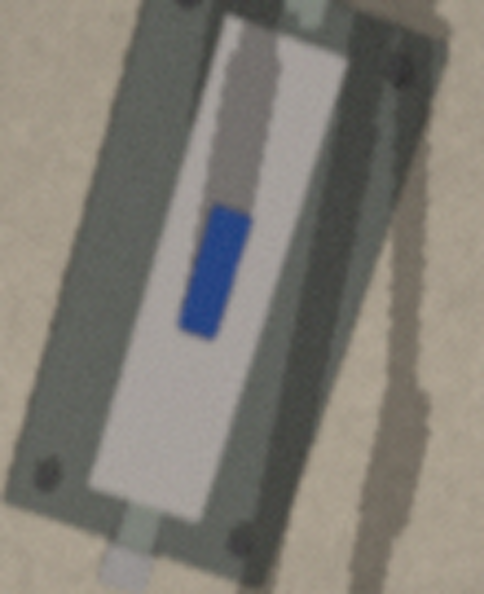

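View pics/cw4b.png

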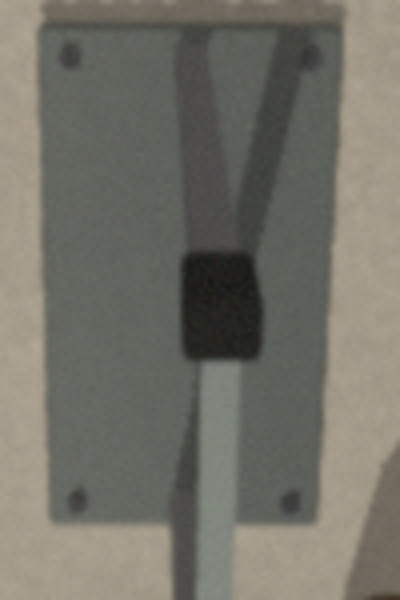

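View pics/cw3.png

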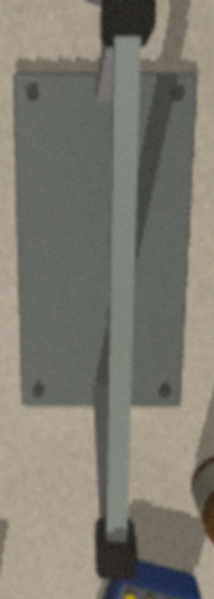

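>>> servo_tool:
  increments: "0 0.0012 0.246 9.7 -0.3 2.9 8.5;0 0.0012 0.246 9.7 -0.3 2.9 8.5;0 0.0012 0.246 9.7 -0.3 2.9 8.5;0 0.0012 0.246 9.7 -0.3 2.9 8.5;0 0.0012 0.246 9.7 -0.3 2.9 8.5"

```text
time: 3.93
eef_pos: [0.5155, 0.29, 0.4195]
tcp_rot: [0.719, 0.695, -0.001, -0.0]
contact_force: [0.2, -0.4, 0.6]
opening: 0.995
```

```bash
python3 - <<'E'
from h import *
st();snap('wrist','w5')
for n,box in (('w3',(255,0,290,275)),('w4',(255,205,285,330))):
    P,m,im=cloud(n); x0,y0,x1,y1=box
    Q=P[y0:y1,x0:x1].reshape(-1,3); C=im[y0:y1,x0:x1].reshape(-1,3).astype(int)
    k=(Q[:,2]>0.265)&(Q[:,2]<0.31); Q=Q[k];C=C[k]
    rail=(C.sum(1)>250); A=Q[rail]; B=Q[~rail]
    vx,vy,cx,cy=cv2.fitLine(A[:,:2].astype(np.float32),cv2.DIST_HUBER,0,0.001,0.001).ravel()
    if vy<0: vx,vy=-vx,-vy
    s=(A[:,:2]-[cx,cy])@[vx,vy]; w=(A[:,:2]-[cx,cy])@[vy,-vx]
    print(n,len(A),'yaw',np.degrees(np.arctan2(-vx,vy)),'c',cx,cy,'z',np.median(A[:,2]),'s',s.min(),s.max(),'w',np.percentile(w,[1,50,99]))
    e0=np.array([cx,cy])+s.min()*np.array([vx,vy]);e1=np.array([cx,cy])+s.max()*np.array([vx,vy]); print(e0,e1,(e0+e1)/2)
    if len(B): 
        sb=(B[:,:2]-[cx,cy])@[vx,vy]; print('caps',sb.min(),sb[sb<0].max() if (sb<0).any() else 0,sb[sb>0].min(),sb.max())
E
```

```text
t 3.9333 p [0.5155 0.29   0.4195] q [ 0.7193  0.6947 -0.0005 -0.0001] F [ 0.2311 -0.4471  0.596 ] M [ 0.0226  0.0181 -0.0032] op 0.9953862886959034 j [ 0.3412  0.0247  1.5596 -0.0003  1.5583  0.3758]
[[ 0.0347  0.9994 -0.0008]
 [ 0.9994 -0.0347 -0.0006]
 [-0.0006 -0.0008 -1.    ]]
w3 2674 yaw 11.796601 c 0.58868164 0.04175172 z 0.2853652558181633 s -0.13818875952452683 0.10515997620634009 w [-0.0049  0.      0.0052]
[ 0.6169 -0.0935] [0.5672 0.1447] [0.5921 0.0256]
caps -0.13855903256804147 -0.044635525750982806 0.0955431216348522 0.1080798509346399
w4 870 yaw 11.7113 c 0.5805261 0.080268145 z 0.28546984278837595 s -0.059938169393611844 0.05439410018739544 w [-0.0049 -0.      0.0051]
[0.5927 0.0216] [0.5695 0.1335] [0.5811 0.0776]
caps 0.05342358410390165 0 0.05342358410390165 0.07542901002904513
```

View pics/w5.png

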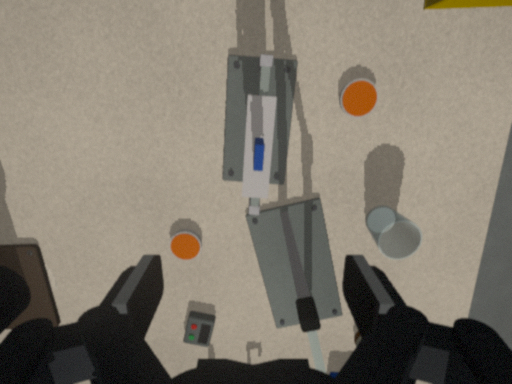

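```bash
python3 - <<'E'
from h import *
c=np.array([0.58868,0.04175]); a=np.radians(11.76); y=np.array([-np.sin(a),np.cos(a)])
for n in('w3','w4'):
    im=load(n)[0].astype(int); row=[]
    for s in np.arange(-0.15,0.13,0.002):
        (u,v),_=proj(n,np.append(c+s*y,0.285))
        if 0<=u<511 and 0<=v<383: row.append((round(s,3),im[int(round(v)),int(round(u))].sum()))
    print(n,[r for r in row if r[0]<-0.11 or r[0]>0.085])
# saddle & tab clouds
for n in('w4','w5'):
    P,m,im=cloud(n); I=im.astype(int); Q=P.reshape(-1,3); C=I.reshape(-1,3)
    near=(np.abs(Q[:,0]-0.52)<.09)&(np.abs(Q[:,1]-0.3)<.12)
    blue=near&(C[:,2]>C[:,0]+60)&(Q[:,2]>0.19)
    print(n,'blue',blue.sum(),np.percentile(Q[blue][:,2],[5,50,95]))
    T=Q[blue&(Q[:,2]>0.217)]; 
    def rect(T):
        r=cv2.minAreaRect((T[:,:2]*1000).astype(np.float32)); return r
    print('tab',T.mean(0),rect(T))
    sad=near&(C.min(1)>90)&(np.abs(Q[:,2]-0.180)<0.004); S=Q[sad]; print('saddle',len(S),S.mean(0),rect(S))
    for b in (('raw',near&(np.abs(Q[:,2]-0.174)<.004)),): print(b[0],b[1].sum())
E
python3 - <<'E'
import sys; sys.path.insert(0,'.')
from h import *
import os
os.chdir('.')
crop('w5',215,45,305,215,3.5,'cw5')
E
```

```text
w3 [(np.float64(-0.15), np.int64(144)), (np.float64(-0.148), np.int64(139)), (np.float64(-0.146), np.int64(146)), (np.float64(-0.144), np.int64(117)), (np.float64(-0.142), np.int64(120)), (np.float64(-0.14), np.int64(126)), (np.float64(-0.138), np.int64(135)), (np.float64(-0.136), np.int64(134)), (np.float64(-0.134), np.int64(128)), (np.float64(-0.132), np.int64(123)), (np.float64(-0.13), np.int64(113)), (np.float64(-0.128), np.int64(120)), (np.float64(-0.126), np.int64(109)), (np.float64(-0.124), np.int64(131)), (np.float64(-0.122), np.int64(238)), (np.float64(-0.12), np.int64(271)), (np.float64(-0.118), np.int64(274)), (np.float64(-0.116), np.int64(286)), (np.float64(-0.114), np.int64(378)), (np.float64(-0.112), np.int64(390)), (np.float64(0.086), np.int64(397)), (np.float64(0.088), np.int64(402)), (np.float64(0.09), np.int64(396)), (np.float64(0.092), np.int64(394)), (np.float64(0.094), np.int64(396)), (np.float64(0.096), np.int64(222)), (np.float64(0.098), np.int64(118)), (np.float64(0.1), np.int64(109)), (np.float64(0.102), np.int64(117)), (np.float64(0.104), np.int64(128)), (np
[... 717 characters left out ...]
t64(0.124), np.int64(187)), (np.float64(0.126), np.int64(237)), (np.float64(0.128), np.int64(227))]
w4 blue 229 [0.2239 0.2254 0.2266]
tab [0.5216 0.2996 0.2285] ((521.2792358398438, 295.84747314453125), (34.129150390625, 8.34887409210205), 84.73690032958984)
saddle 2854 [0.5217 0.3022 0.1803] ((520.81591796875, 293.0580749511719), (153.45811462402344, 32.0533561706543), 84.15267181396484)
raw 273
w5 blue 208 [0.2244 0.2255 0.2266]
tab [0.5216 0.3008 0.2271] ((522.6297607421875, 330.3877868652344), (85.9503173828125, 9.412755012512207), 88.53964233398438)
saddle 2586 [0.5222 0.3057 0.1802] ((522.7108764648438, 309.6579284667969), (185.8134765625, 32.1004753112793), 84.12996673583984)
raw 591
```

View pics/cw5.png

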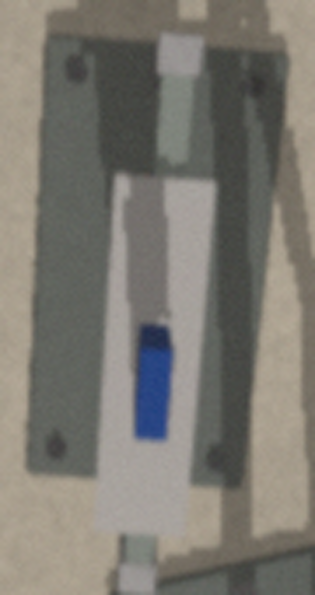

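```bash
python3 - <<'E'
from h import *
f5=lambda u,v:('w5',215+(u+.5)/3.5-.5,45+(v+.5)/3.5-.5); f4=lambda u,v:('w4',210+(u+.5)/4.4-.5,(v+.5)/4.4-.5)
for k,a,b in (('tab',(153.5,394),(213,271)),('TL',(140,350),(212,203)),('BR',(166,438),(213,340)),('TR',(172,350),(250,216)),('BL',(135,438),(178,326)),('sTL',(116,175),(228,15)),('sTR',(216,181),(346,60)),('sBR',(188,533),(205,520)),('sBL',(96,531),(90,485))):
    print(k,tri(f5(*a),f4(*b)),pt(*f5(*a)),pt(*f4(*b)))
for n in ('w4','w5'):
    P,m,im=cloud(n); Q=P.reshape(-1,3); C=im.reshape(-1,3).astype(int)
    k=(np.abs(Q[:,0]-0.52)<.05)&(np.abs(Q[:,1]-0.3)<.03)&(C[:,2]>C[:,0]+60)&(np.abs(Q[:,2]-0.2254)<0.003)
    print(n,Q[k].mean(0),cv2.minAreaRect((Q[k][:,:2]*1000).astype(np.float32)))
E
```

```text
tab [0.5217 0.2999 0.2243] [0.5219 0.3007 0.2276] [0.5214 0.2998 0.2267]
TL [0.5182 0.3137 0.2274] [0.5183 0.3133 0.2249] [0.518  0.3141 0.2241]
BR [0.525  0.2852 0.2201] [0.5261 0.2742 0.1793] [0.5252 0.2859 0.1801]
TR [0.5274 0.3131 0.2257] [0.5277 0.3127 0.2237] [0.5272 0.3133 0.2238]
BL [0.5159 0.2864 0.2234] [0.5156 0.2752 0.1817] [0.5153 0.2873 0.1799]
sTL [0.5124 0.3609 0.1812] [0.5125 0.3608 0.1802] [0.5123 0.3609 0.181 ]
sTR [0.5439 0.3579 0.1791] [0.5441 0.3579 0.18  ] [0.5434 0.3572 0.1823]
sBR [0.5331 0.2394 0.1791] [0.5397 0.1748 0.0011] [0.5385 0.2227 0.0104]
sBL [0.5005 0.2422 0.1817] [ 0.4917  0.177  -0.0005] [0.4915 0.2265 0.0118]
w4 [0.5217 0.2999 0.2254] ((521.6360473632812, 299.7208557128906), (26.349634170532227, 8.34887409210205), 84.73690032958984)
w5 [0.5216 0.3005 0.2255] ((521.607666015625, 300.3410339355469), (25.890928268432617, 8.548078536987305), 83.81199645996094)
```

```bash
python3 - <<'E'
from h import *
inc([0.5217,0.300,0.27],84.3);inc([0.5217,0.300,0.202],84.3)
E
```

```text
inc [0.0004 0.0002 0.0637] [ 1.069  0.534 15.03 ] deg 3.6502579620740874
inc [0.0004 0.0002 0.0637] [ 1.07   0.531 21.83 ] deg 3.6502579620740874
```

>>> servo_tool:
  increments: "0.0004 0.0002 0.064 1.07 0.53 4 5;0.0004 0.0002 0.064 1.07 0.53 8 4;0.0004 0.0002 0.064 1.07 0.53 12 4;0.0004 0.0002 0.064 1.07 0.53 15 4;0.0004 0.0002 0.064 1.07 0.53 15 4;0.0004 0.0002 0.064 1.07 0.53 15 4;0.0004 0.0002 0.064 1.07 0.53 15 4"
  grip_force: 30

```text
time: 4.57
eef_pos: [0.5227, 0.3013, 0.2737]
tcp_rot: [0.741, 0.671, 0.003, 0.001]
contact_force: [0.4, 0.2, 0.7]
opening: 0.462
```

```bash
python3 - <<'E'
from h import *
st();inc([0.5217,0.300,0.202],84.3)
snap('wrist','w6')
E
```

```text
t 4.5667 p [0.5227 0.3013 0.2737] q [0.7415 0.671  0.0026 0.0006] F [0.3773 0.1616 0.6568] M [ 0.0092 -0.0664  0.0394] op 0.46226359635600517 j [0.3545 0.1065 1.7329 0.0008 1.297  0.454 ]
[[ 0.0996  0.995   0.0046]
 [ 0.995  -0.0996  0.0025]
 [ 0.003   0.0043 -1.    ]]
inc [ 0.0043 -0.003  -0.0003] [-0.158 -0.122  7.172] deg 0.30161569858322984
```

View pics/w6.png

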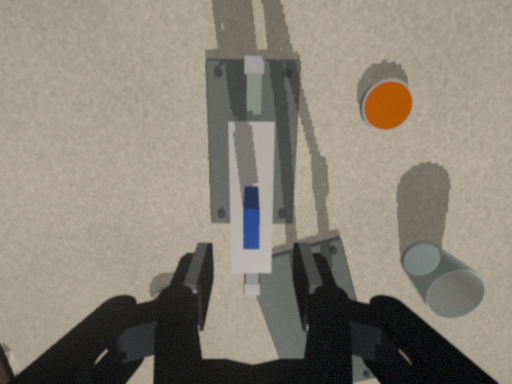

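>>> servo_tool:
  increments: "0 0 0 0 0 2.5 4;0 0 0 0 0 4.5 4;0 0 0 0 0 6 4;0 0 0 0 0 6.8 4;0 0 0 0 0 6.8 4;0 0 0 0 0 6.8 4;0 0 0 0 0 6.8 4"

```text
time: 5.2
eef_pos: [0.5222, 0.3026, 0.2052]
tcp_rot: [0.741, 0.672, 0.002, 0.0]
contact_force: [-0.5, -0.2, -0.2]
opening: 0.467
```

```bash
python3 - <<'E'
from h import *
st();inc([0.5217,0.300,0.202],84.3)
E
```

```text
t 5.2 p [0.5222 0.3026 0.2052] q [0.7409 0.6716 0.0024 0.0004] F [-0.4797 -0.217  -0.1875] M [-0.0496  0.0612 -0.0629] op 0.46747636220949307 j [0.3568 0.1638 1.7974 0.0011 1.1756 0.4544]
[[ 0.0979  0.9952  0.0042]
 [ 0.9952 -0.0979  0.0027]
 [ 0.003   0.0039 -1.    ]]
inc [ 0.0039 -0.0031  0.0015] [-0.262 -0.022  0.314] deg 0.29548262190363295
```

>>> servo_tool:
  increments: "0.004 -0.003 0.001 -0.25 0 0.3 3;0.004 -0.003 0.001 -0.25 0 0.3 2.4;0.004 -0.003 0.001 -0.25 0 0.3 1.8;0.004 -0.003 0.001 -0.25 0 0.3 1.4;0.004 -0.003 0.001 -0.25 0 0.3 0.8;0.004 -0.003 0.001 -0.25 0 0.3 0.4;0.004 -0.003 0.001 -0.25 0 0.3 0.2;0.004 -0.003 0.001 -0.25 0 0.3 0.2"
  grip_force: 40

```text
time: 5.87
eef_pos: [0.521, 0.2997, 0.1999]
tcp_rot: [0.741, 0.671, -0.002, -0.001]
contact_force: [1.1, -0.4, 1.7]
opening: 0.111
```

```bash
python3 - <<'E'
from h import *
st()
E
```

```text
t 5.8667 p [0.521  0.2997 0.1999] q [ 0.7412  0.6713 -0.0015 -0.0005] F [ 1.0756 -0.3723  1.6886] M [-0.0703 -0.2198 -0.0272] op 0.11050807455770154 j [ 0.3534  0.1677  1.803  -0.0002  1.1741  0.4524]
[[ 0.0988  0.9951 -0.003 ]
 [ 0.9951 -0.0988 -0.0013]
 [-0.0016 -0.0028 -1.    ]]
```

>>> servo_tool:
  increments: "0 0 0 0 0 -0.3 0;0 0 0 0 0 -0.6 0;0 0 0 0 0 -0.9 0;0 0 0 0 0 -1.2 0;0 0 0 0 0 -1.4 0;0 0 0 0 0 -1.6 0;0 0 0 0 0 -1.6 0;0 0 0 0 0 -1.6 0"

```text
time: 6.53
eef_pos: [0.5207, 0.2997, 0.2157]
tcp_rot: [0.741, 0.671, -0.002, -0.001]
contact_force: [0.3, -0.1, -3.4]
opening: 0.111
```

```bash
python3 - <<'E'
from h import *
st();snap('wrist','w7');snap('side','s7')
crop('side0',165,240,270,384,4,'x'); crop('s7',150,220,270,384,3.6,'cs7')
E
```

```text
t 6.5333 p [0.5207 0.2997 0.2157] q [ 0.7412  0.6713 -0.0019 -0.0008] F [ 0.3265 -0.0951 -3.4194] M [ 0.0074 -0.0057 -0.0399] op 0.1112942982953339 j [0.3534 0.1525 1.7901 0.0001 1.2031 0.4524]
[[ 0.0988  0.9951 -0.0039]
 [ 0.9951 -0.0988 -0.0013]
 [-0.0017 -0.0037 -1.    ]]
```

View pics/w7.png

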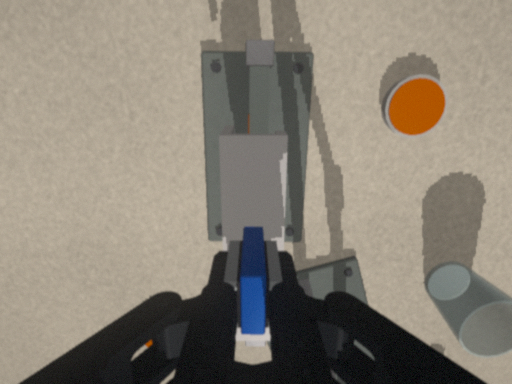

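View pics/cs7.png

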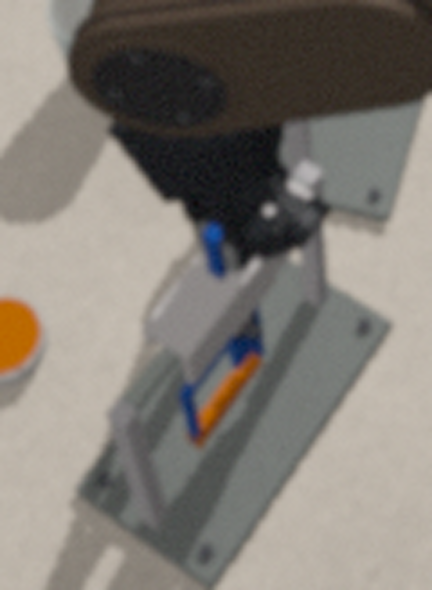

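>>> servo_tool:
  increments: "0 0 0 0 -0.7 0 0;0 0 0 0 -1.5 0 0;0 0 0 0 -2.5 0 0;0 0 0 0 -3.5 0 0;0 0 0 0 -4.5 0 0;0 0 0 0 -5.5 0 0;0 0 0 0 -6.5 -0.3 0;0 0 0 0 -7 -1.2 0;0 0 0 0 -7 -2.2 0;0 0 0 0 -7 -2.2 0"

```text
time: 7.47
eef_pos: [0.4525, 0.3074, 0.2417]
tcp_rot: [0.741, 0.671, 0.001, 0.0]
contact_force: [0.9, -0.4, -2.3]
opening: 0.114
```

```bash
python3 - <<'E'
from h import *
st();inc([0.455,0.02,0.335],101.76); inc([0.453,0.306,0.335],90)
E
```

```text
t 7.4667 p [0.4525 0.3074 0.2417] q [0.7411 0.6714 0.0012 0.0003] F [ 0.9045 -0.4077 -2.3075] M [ 0.0177 -0.0872 -0.0269] op 0.11391039112043859 j [0.4112 0.0059 1.8973 0.0001 1.2358 0.5097]
[[ 0.0983  0.9952  0.0022]
 [ 0.9952 -0.0983  0.0011]
 [ 0.0013  0.0021 -1.    ]]
inc [ 0.0023 -0.001  -0.3037] [-28.567   3.097  -9.364] deg 17.40331733696518
inc [ 0.0022 -0.0012 -0.0985] [-0.125  0.086 -9.333] deg 5.644543072792921
```

>>> servo_tool:
  increments: "0 0 -0.02 -0.5 0 -1.5 0;0.001 -0.0005 -0.04 -2 0.1 -3.5 0;0.001 -0.0005 -0.08 -4.5 0.3 -5.5 0;0.001 -0.0005 -0.12 -7.5 0.6 -7.5 0;0.002 -0.001 -0.16 -10.5 1 -9 0;0.002 -0.001 -0.19 -13.5 1.4 -9.3 0;0.002 -0.001 -0.22 -16.5 1.8 -9.3 0;0.002 -0.001 -0.25 -19.5 2.1 -9.3 0;0.002 -0.001 -0.28 -22.5 2.4 -9.3 0;0.002 -0.001 -0.303 -25 2.7 -9.3 0"

```text
time: 8.3
eef_pos: [0.454, 0.0531, 0.3322]
tcp_rot: [0.631, 0.776, -0.003, -0.0]
contact_force: [0.8, -0.2, -3.3]
opening: 0.113
```

```bash
python3 - <<'E'
from h import *
st();c=np.array([0.5915,0.028]);a=np.radians(11.76);x=np.array([np.cos(a),np.sin(a)])
inc(np.append(c-0.1*x,0.326),101.76)
E
```

```text
t 8.3 p [0.454  0.0531 0.3322] q [ 0.6313  0.7755 -0.0025 -0.0003] F [ 0.8147 -0.196  -3.3195] M [-0.0323 -0.0232  0.0499] op 0.11332580668265486 j [-0.1041 -0.268   1.9782 -0.0039  1.4346 -0.3078]
[[-0.2028  0.9792 -0.0037]
 [ 0.9792  0.2028 -0.0035]
 [-0.0027 -0.0043 -1.    ]]
inc [-0.0043  0.0027 -0.001 ] [-5.256  2.958  0.624] deg 0.2955212114683007
```

>>> servo_tool:
  increments: "-0.001 0.001 0 -2 0.5 0.2 0;-0.001 0.001 0 -4 1.5 0.3 0;-0.001 0.001 0 -5.3 2.7 0.5 0;-0.001 0.001 0 -5.3 2.9 0.5 0;-0.001 0.001 0 -5.3 2.9 0.5 0;-0.001 0.001 0 -5.3 2.9 0.5 0;-0.001 0.001 0 -5.3 2.9 0.5 0;-0.001 0.001 0 -5.3 2.9 0.5 0"

```text
time: 8.97
eef_pos: [0.4924, 0.0099, 0.3264]
tcp_rot: [0.631, 0.776, -0.002, -0.001]
contact_force: [0.2, 0.0, -3.6]
opening: 0.114
```

```bash
python3 - <<'E'
from h import *
st();c=np.array([0.5915,0.028]);a=np.radians(11.76);x=np.array([np.cos(a),np.sin(a)])
inc(np.append(c-0.1*x,0.326),101.76)
snap('wrist','w8');snap('scene','sc8');snap('side','s8')
crop('sc8',190,70,350,230,3.7,'csc8')
crop('s8',190,70,350,270,3,'cs8')
E
```

```text
t 8.9667 p [0.4924 0.0099 0.3264] q [ 0.631   0.7758 -0.002  -0.0014] F [ 0.1691  0.0114 -3.6087] M [-0.0301 -0.0311  0.0249] op 0.11407223746577462 j [-0.1851 -0.1771  1.9135 -0.0022  1.4096 -0.3898]
[[-0.2036  0.979  -0.0048]
 [ 0.979   0.2036 -0.0013]
 [-0.0004 -0.0049 -1.    ]]
inc [-0.0049  0.0004 -0.0002] [-0.248  0.068  0.036] deg 0.2834584323805187
```

View pics/w8.png

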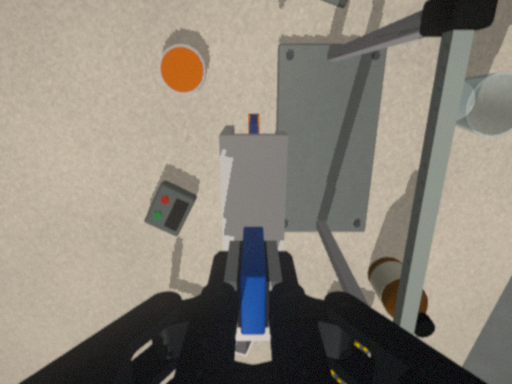

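View pics/csc8.png

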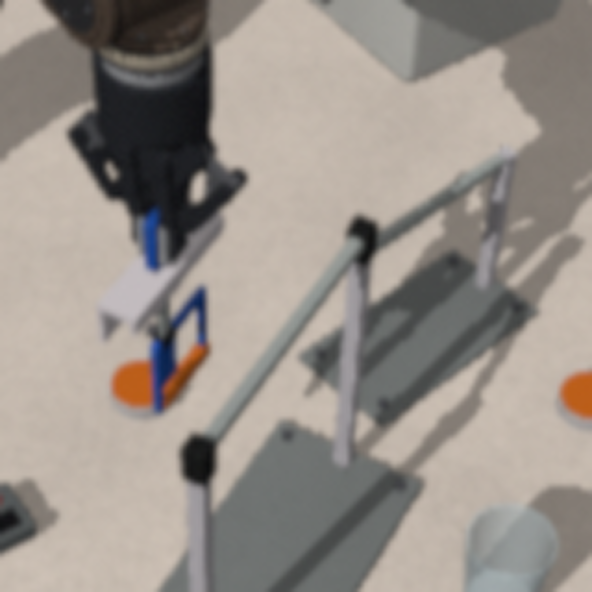

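View pics/cs8.png

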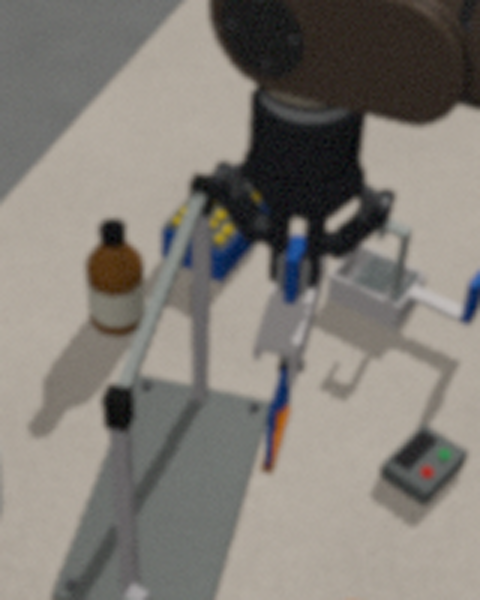

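```bash
python3 - <<'E'
from h import *
P,m,im=cloud('w8')
S=P[140:220,235:285].reshape(-1,3); c=S.mean(0); u,s,vt=np.linalg.svd(S-c); n=vt[2]*np.sign(vt[2][2])
a=np.radians(11.76);x=np.array([np.cos(a),np.sin(a),0]);y=np.array([-x[1],x[0],0])
print('saddle',c,'normal in carrier x,y (deg)',np.degrees(n@x),np.degrees(n@y))
for r in (150,170,190,210,230):
    row=P[r,210:300]; k=np.abs(row[:,2]-c[2])<0.004; q=row[k]; print(r,((q-[*(.5915,.028),0])@x)[[0,-1]], ((q-[*(.5915,.028),0])@y)[0])
q=P[136,230:282]; print('edge y',((q-[.5915,.028,0])@y)[::10],q[::10,2])
Q=P.reshape(-1,3);C=im.reshape(-1,3).astype(int); k=(np.abs(Q[:,2]-.285)<.01)&(C.sum(1)>250)&(((Q-[.5915,.028,0])@x)>-0.03)&(((Q-[.5915,.028,0])@x)<0.03)
A=Q[k]; d=A-[.5915,.028,0]; X=d@x;Y=d@y; f=np.polyfit(Y,X,1); print('rail',len(A),f,np.median(A[:,2]),X.min(),X.max(),Y.min(),Y.max())
E
```

```text
saddle [0.488  0.0485 0.3074] normal in carrier x,y (deg) 56.99599327617241 -0.4537983313912533
150 [-0.1163 -0.0847] 0.0558510398984729
170 [-0.1162 -0.0845] 0.04619821536800545
190 [-0.116  -0.0846] 0.03609736077409636
210 [-0.1164 -0.0847] 0.025404925007105936
230 [-0.1162 -0.0849] 0.014547900806871395
edge y [0.0623 0.0625 0.0625 0.0624 0.0625 0.0623] [0.3066 0.3076 0.3079 0.307  0.308  0.3065]
rail 5812 [-0.004   0.0002] 0.28528988921744297 -0.0059199793972385 0.006433551773038804 -0.07181819979840764 0.10978470205093205
```

```bash
python3 - <<'E'
from h import *
P,m,im=cloud('w8')
a=np.radians(11.76);x=np.array([np.cos(a),np.sin(a),0]);y=np.array([-x[1],x[0],0])
S=P[140:225,232:283].reshape(-1,3); S=S[np.abs(S[:,2]-.3074)<.006]
A=np.c_[S@x,S@y,np.ones(len(S))]; print(len(S),np.linalg.lstsq(A,S[:,2],rcond=None)[0][:2]*57.3)
E
```

```text
4323 [-0.1199  0.1096]
```

>>> servo_tool:
  increments: "0 0 0 -0.1 1.5 0.05 0;0 0 0 -0.2 3.5 0.05 0;0 0 0 -0.25 5 0.05 0;0 0 0 -0.25 6.2 0.05 0;0 0 0 -0.25 7.2 0.05 0;0 0 0 -0.25 8.2 0.05 0;0 0 0 -0.25 9.2 0.05 0;0 0 0 -0.25 9.9 0.05 0;0 0 0 -0.25 10.05 0.05 0;0 0 0 -0.25 10.05 0.05 0"

```text
time: 9.95
eef_pos: [0.5919, 0.0273, 0.3248]
tcp_rot: [0.631, 0.776, -0.002, -0.002]
contact_force: [-0.3, -0.9, -3.9]
opening: 0.111
```

```bash
cat > r.py <<'E'
from h import *
def rack():
    s=ctrl.get_state(); d=np.array(s['eef_pos'])-[.5915,.028,0]; a=np.radians(11.76);x=np.array([np.cos(a),np.sin(a),0]);y=np.array([-x[1],x[0],0])
    F=np.array(s['contact_force']); M=np.array(s['wrist_torque'])
    print('t %.2f'%s['time'],'rack mm',(np.array([d@x,d@y,d[2]])*1000).round(2),'F',np.array([F@x,F@y,F[2]]).round(2),'M',np.array([M@x,M@y,M[2]]).round(3),'op',round(s['opening']*85.4,2))
if __name__=='__main__': rack()
E
python3 r.py; python3 - <<'E'
from h import *
st()
snap('wrist','w9');snap('scene','sc9')
crop('sc9',190,70,350,230,3.7,'csc9')
E
```

```text
t 9.95 rack mm [  0.23  -0.81 324.81] F [-0.47 -0.85 -3.92] M [-0.032 -0.021  0.032] op 9.5
t 9.95 p [0.5919 0.0273 0.3248] q [ 0.6313  0.7755 -0.0024 -0.0018] F [-0.2865 -0.9228 -3.9168] M [-0.0273 -0.0272  0.0324] op 0.11118337326409998 j [-0.1243  0.0579  1.6923 -0.0021  1.397  -0.3282]
[[-0.2029  0.9792 -0.0058]
 [ 0.9792  0.2029 -0.0014]
 [-0.0002 -0.006  -1.    ]]
```

View pics/csc9.png

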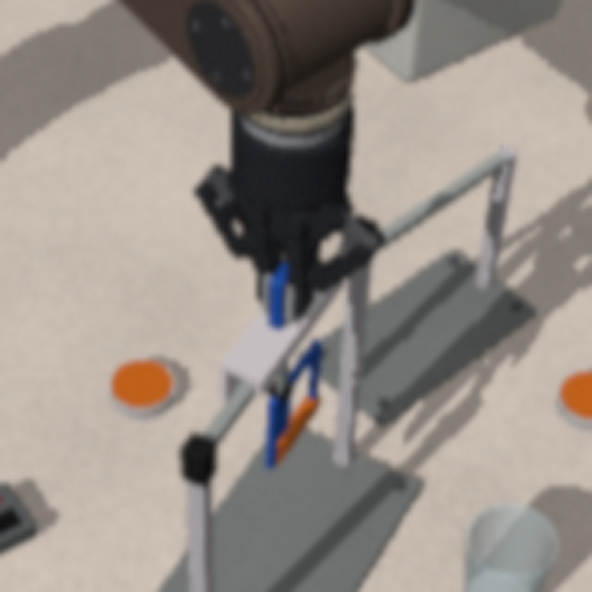

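View pics/w9.png

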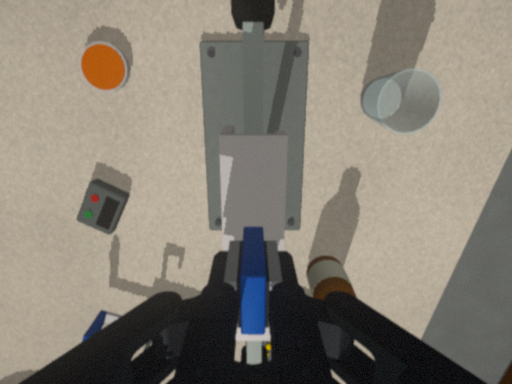

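>>> servo_tool:
  increments: "-0.002 0 0 0.08 0 0.3 0;-0.005 0 0 0.08 0 0.6 0;-0.005 0 0 0.08 0 0.9 0;-0.005 0 0 0.08 0 1.15 0;-0.005 0 0 0.08 0 1.3 0;-0.005 0 0 0.08 0 1.3 0"

```text
time: 10.55
eef_pos: [0.5911, 0.0279, 0.3112]
tcp_rot: [0.631, 0.775, -0.001, -0.001]
contact_force: [0.8, -0.8, -2.4]
opening: 0.112
```

```bash
python3 r.py
```

```text
t 10.55 rack mm [ -0.4    0.03 311.22] F [ 0.63 -0.9  -2.41] M [-0.037  0.012 -0.021] op 9.55
```

>>> servo_tool:
  increments: "0 0 0 0 0 0.05 0;0 0 0 0 0 0.1 0;0 0 0 0 0 0.1 0"

```text
time: 10.8
eef_pos: [0.5915, 0.0279, 0.311]
tcp_rot: [0.631, 0.775, -0.0, 0.0]
contact_force: [-1.0, -0.0, -3.9]
opening: 0.11
```

```bash
python3 r.py
```

```text
t 10.80 rack mm [ -0.03  -0.09 311.03] F [-0.94  0.2  -3.89] M [-0.017 -0.034  0.017] op 9.4
```

>>> servo_tool:
  increments: "0 0 0 0 0 0.05 0;0 0 0 0 0 0.1 0;0 0 0 0 0 0.1 0"

```text
time: 11.05
eef_pos: [0.5915, 0.0279, 0.31]
tcp_rot: [0.631, 0.775, -0.0, 0.0]
contact_force: [-0.8, 0.7, -3.0]
opening: 0.111
```

```bash
python3 r.py
```

```text
t 11.05 rack mm [ -0.04  -0.09 309.97] F [-0.65  0.85 -3.01] M [ 0.039 -0.016  0.002] op 9.5
```

>>> servo_tool:
  increments: "0 0 0 0 0 0.05 0;0 0 0 0 0 0.1 0;0 0 0 0 0 0.1 0"

```text
time: 11.3
eef_pos: [0.5915, 0.0279, 0.3094]
tcp_rot: [0.631, 0.775, -0.0, 0.0]
contact_force: [0.0, -0.1, -2.1]
opening: 0.11
```

```bash
python3 r.py
```

```text
t 11.30 rack mm [ -0.01  -0.05 309.42] F [ 0.01 -0.15 -2.14] M [-0.001  0.083  0.006] op 9.36
```

>>> servo_tool:
  increments: "0 0 0 0 0 0.05 0;0 0 0 0 0 0.1 0;0 0 0 0 0 0.1 0"

```text
time: 11.55
eef_pos: [0.5915, 0.028, 0.3087]
tcp_rot: [0.631, 0.775, -0.0, 0.0]
contact_force: [-2.4, 0.7, 1.3]
opening: 0.11
```

```bash
python3 r.py
```

```text
t 11.55 rack mm [  0.01  -0.04 308.71] F [-2.2   1.16  1.27] M [ 0.058  0.285 -0.037] op 9.36
```

>>> servo_tool:
  increments: "0 0 0 0 0 -0.03 0;0 0 0 0 0 -0.03 1.1;0 0 0 0 0 -0.03 1.3;0 0 0 0 0 -0.03 1.5;0 0 0 0 0 -0.03 1.8;0 0 0 0 0 -0.03 2.2;0 0 0 0 0 -0.03 2.8;0 0 0 0 0 -0.03 3.5;0 0 0 0 0 -0.03 4"

```text
time: 12.3
eef_pos: [0.5915, 0.0279, 0.3083]
tcp_rot: [0.631, 0.775, -0.0, -0.0]
contact_force: [0.3, -0.2, 0.0]
opening: 0.472
```

```bash
python3 r.py;python3 - <<'E'
from h import *
snap('wrist','w10')
E
```

```text
t 12.30 rack mm [ -0.05  -0.07 308.28] F [ 0.26 -0.28  0.03] M [0.006 0.006 0.066] op 40.31
```

View pics/w10.png

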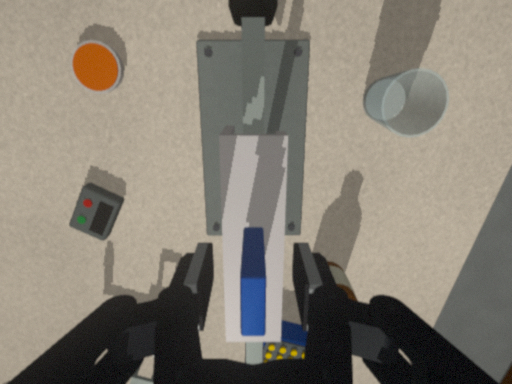

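>>> servo_tool:
  increments: "0 0 0 0 0 -0.7 4.2;0 0 0 0 0 -2 4.5;0 0 0 0 0 -4 4.5;0 0 0 0 0 -7 4.5;0 0 0 0 0 -9 4.5;0 0 0 0 0 -10 4.5;0 0 0 0 0 -10 4.5"

```text
time: 12.93
eef_pos: [0.5924, 0.0279, 0.4132]
tcp_rot: [0.631, 0.775, 0.002, 0.003]
contact_force: [0.6, -0.8, 0.5]
opening: 0.523
```

```bash
python3 r.py;python3 - <<'E'
from h import *
inc([0.409,-0.288,0.30],82)
E
```

```text
t 12.93 rack mm [  0.85  -0.31 413.17] F [ 0.47 -0.89  0.5 ] M [ 0.085  0.012 -0.034] op 44.68
inc [0.0073 0.0015 0.3437] [-27.185 -24.437  11.223] deg 19.6953381906327
```

>>> servo_tool:
  increments: "0.001 0 0.03 -2.5 -2.5 0 4.5;0.003 0 0.08 -5.5 -5.5 0 4.5;0.005 0.001 0.13 -8.5 -8 1 4.5;0.007 0.0015 0.18 -11.5 -10.5 3 4.5;0.007 0.0015 0.24 -14.5 -13 5 4.5;0.007 0.0015 0.3 -17.5 -16 7 4.5;0.007 0.0015 0.343 -20.5 -18.5 9 4.5;0.007 0.0015 0.343 -23.5 -21 11 4.5;0.007 0.0015 0.343 -26 -23.4 11.2 4.5;0.007 0.0015 0.343 -27.2 -24.4 11.2 4.5"

```text
time: 13.77
eef_pos: [0.4042, -0.2892, 0.292]
tcp_rot: [0.755, 0.655, -0.003, -0.006]
contact_force: [-0.1, 0.7, -1.0]
opening: 0.525
```

>>> servo_tool:
  increments: "0 0 0 0 0 0 4.5;0 0 0 0 0 0 4.5;0 0 0 0 0 0 4.5"

```text
time: 14.02
eef_pos: [0.4076, -0.2873, 0.2958]
tcp_rot: [0.755, 0.656, -0.002, -0.003]
contact_force: [0.3, 0.9, -0.9]
opening: 0.523
```

```bash
python3 - <<'E'
from h import *
st();inc([0.409,-0.288,0.30],82)
snap('wrist','w11');snap('scene','sc11');snap('side','s11')
crop('sc11',230,110,330,230,5,'csc11')
crop('s11',200,110,290,270,3.7,'cs11')
E
```

```text
t 14.0167 p [ 0.4076 -0.2873  0.2958] q [ 0.7545  0.6562 -0.0022 -0.0034] F [ 0.3272  0.9322 -0.9039] M [-0.0518 -0.0061  0.0196] op 0.5234749704997611 j [-0.8156 -0.1434  1.939  -0.0042  1.3531 -0.6756]
[[ 0.1387  0.9903 -0.0078]
 [ 0.9903 -0.1387  0.0023]
 [ 0.0012 -0.0081 -1.    ]]
inc [-0.0081 -0.0012  0.0005] [-0.054  0.144 -0.423] deg 0.46802137584604153
```

View pics/w11.png

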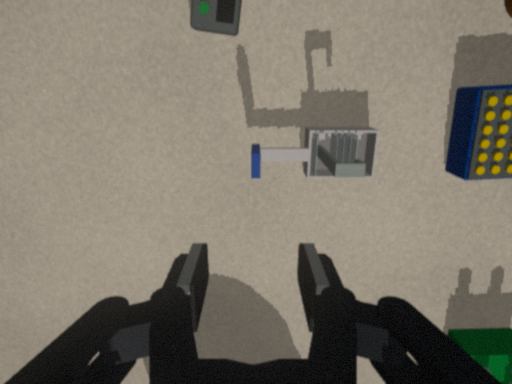

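View pics/csc11.png

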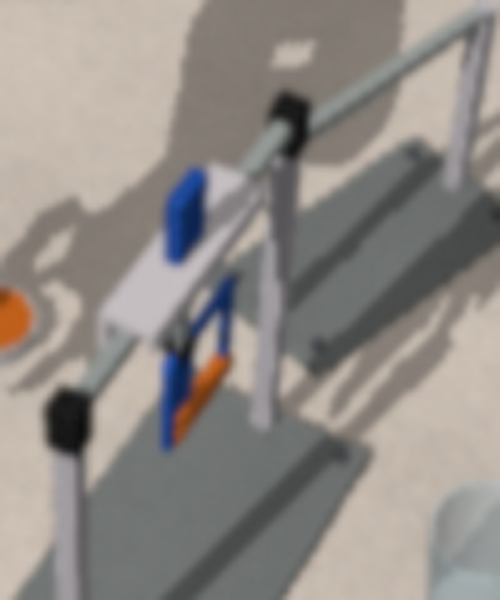

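View pics/cs11.png

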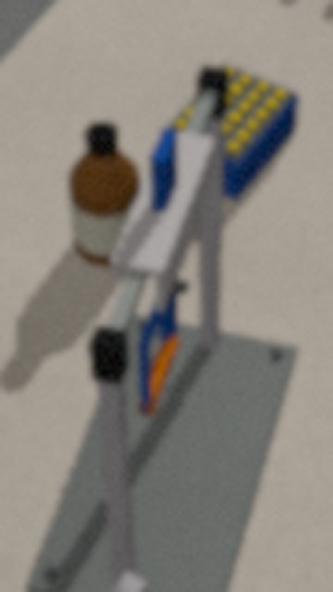

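```bash
python3 - <<'E'
from h import *
a=np.radians(11.76);x=np.array([np.cos(a),np.sin(a),0]);y=np.array([-x[1],x[0],0])
for n in ('sc11','s11'):
    P,m,im=cloud(n); Q=P.reshape(-1,3); C=im.reshape(-1,3).astype(int); d=Q-[.5915,.028,0]; X=d@x*1000;Y=d@y*1000;Z=Q[:,2]*1000
    near=(np.abs(X)<30)&(np.abs(Y)<80)
    o=near&(C[:,0]>C[:,2]+60)&(C[:,0]>C[:,1]+30)&(Z>60)&(Z<240)
    print(n,'orange',o.sum(),'X',np.percentile(X[o],[2,50,98]),'Y',np.percentile(Y[o],[2,50,98]),'Z',np.percentile(Z[o],[2,10,50,90,98]))
    for y0 in range(5,60,6):
        k=o&(Y>y0)&(Y<y0+6)
        if k.sum()>2: print(y0,k.sum(),Z[k].min().round(1),Z[k].max().round(1),X[k].min().round(1),X[k].max().round(1))
    b=near&(C[:,2]>C[:,0]+40)&(Z>100)&(Z<260)
    print('blue',b.sum(),'X',np.percentile(X[b],[2,50,98]),'Y',np.percentile(Y[b],[2,50,98]),'Z',np.percentile(Z[b],[2,50,98]))
    s=near&(np.abs(Z-288.5)<6)&(C.min(1)>100); print('sad',s.sum(),np.median(Z[s]),np.percentile(X[s],[2,98]),np.percentile(Y[s],[2,98]))
E
```

```text
sc11 orange 60 X [-6.3973  1.4611  4.4427] Y [-5.2212 27.1118 51.2598] Z [141.048  143.3924 147.435  151.3894 152.8106]
5 5 143.2 146.9 -1.8 2.7
11 7 140.9 151.3 -1.2 3.7
17 4 146.2 151.8 -1.0 4.2
23 8 142.5 152.3 -3.0 4.5
29 6 147.4 152.8 -4.1 4.4
35 9 143.4 152.8 -7.2 3.7
41 6 146.7 149.1 -6.5 3.8
47 6 143.8 154.5 -5.9 3.5
blue 101 X [-4.0846  0.1521  2.8033] Y [-15.2849  -5.2383  54.1018] Z [142.8862 191.4572 215.3053]
sad 452 290.4316860284246 [-16.6528  14.8349] [-73.8821  72.4212]
s11 orange 58 X [-4.83   -1.9291  3.7   ] Y [-8.6814 19.5364 44.3161] Z [138.4625 139.9663 146.0059 148.8527 150.2344]
11 10 138.4 149.0 -4.7 3.9
17 7 139.1 148.5 -4.1 3.8
23 7 138.8 150.0 -4.6 2.5
29 8 141.2 149.1 -4.5 1.6
41 5 143.1 150.5 -4.8 -1.7
blue 65 X [-3.0825 -1.3429  2.102 ] Y [-2.9481 39.3792 57.6431] Z [165.4043 189.6603 212.3837]
sad 471 288.2017414023521 [-15.8503  15.4902] [-68.2498  72.3485]
```

>>> servo_tool:
  increments: "-0.008 -0.001 0.001 -0.05 0.14 3 4.5;-0.008 -0.001 0.001 -0.05 0.14 7 4.5;-0.008 -0.001 0.001 -0.05 0.14 11 4.5;-0.008 -0.001 0.001 -0.05 0.14 15 4;-0.008 -0.001 0.001 -0.05 0.14 17 4;-0.008 -0.001 0.001 -0.05 0.14 17 4;-0.008 -0.001 0.001 -0.05 0.14 17 4;-0.008 -0.001 0.001 -0.05 0.14 17 4"

```text
time: 14.83
eef_pos: [0.4091, -0.2891, 0.1286]
tcp_rot: [0.754, 0.656, -0.0, 0.002]
contact_force: [0.4, 0.8, 0.1]
opening: 0.465
```

```bash
python3 - <<'E'
from h import *
st();inc([0.409,-0.288,0.066],81.9)
snap('wrist','w12')
E
```

```text
t 14.8333 p [ 0.4091 -0.2891  0.1286] q [ 0.7545  0.6563 -0.0001  0.0024] F [0.4204 0.778  0.0571] M [-0.0156  0.0001  0.0116] op 0.4652117700211278 j [-0.8177  0.0312  2.0945 -0.0005  1.011  -0.6786]
[[ 0.1384  0.9904  0.003 ]
 [ 0.9904 -0.1384 -0.0038]
 [-0.0034  0.0035 -1.    ]]
inc [0.0035 0.0034 0.0025] [ 0.125 -0.049  6.262] deg 0.31448126298583584
```

View pics/w12.png

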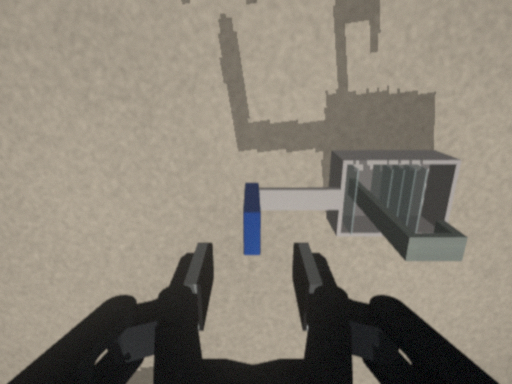

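>>> servo_tool:
  increments: "0.002 0.002 0.002 0.1 0 1.5 4;0.003 0.003 0.002 0.1 0 3 4;0.003 0.003 0.002 0.1 0 4.5 4;0.003 0.003 0.002 0.1 0 5.7 4;0.003 0.003 0.002 0.1 0 6.2 4;0.003 0.003 0.002 0.1 0 6.2 4;0.003 0.003 0.002 0.1 0 6.2 4"
  grip_force: 40

```text
time: 15.47
eef_pos: [0.4084, -0.288, 0.0654]
tcp_rot: [0.755, 0.655, -0.0, -0.001]
contact_force: [0.8, -0.6, -0.0]
opening: 0.469
```

```bash
python3 - <<'E'
from h import *
st();inc([0.409,-0.288,0.066],81.9)
E
```

```text
t 15.4667 p [ 0.4084 -0.288   0.0654] q [ 0.7555  0.6552 -0.     -0.0008] F [ 0.8456 -0.5936 -0.0438] M [ 0.0534 -0.0017 -0.0024] op 0.46928564220454966 j [-0.8175  0.1356  2.1212 -0.      0.8863 -0.6756]
[[ 0.1414  0.9899 -0.0011]
 [ 0.9899 -0.1414  0.0011]
 [ 0.0009 -0.0012 -1.    ]]
inc [-0.0012 -0.0009 -0.0006] [ 0.01   0.059 -0.065] deg 0.09329739968675192
```

>>> servo_tool:
  increments: "0 0 0 0 0.05 0 3;0 0 0 0 0.05 0 2.4;0 0 0 0 0.05 0 1.8;0 0 0 0 0.05 0 1.4;0 0 0 0 0.05 0 0.8;0 0 0 0 0.05 0 0.3;0 0 0 0 0.05 0 0.3;0 0 0 0 0.05 0 0.3"
  grip_force: 60

```text
time: 16.13
eef_pos: [0.4086, -0.2877, 0.065]
tcp_rot: [0.755, 0.655, 0.0, -0.001]
contact_force: [-0.7, 1.5, 4.5]
opening: 0.11
```

```bash
python3 - <<'E'
from h import *
st()
E
```

```text
t 16.1333 p [ 0.4086 -0.2877  0.065 ] q [ 0.7554  0.6552  0.     -0.0012] F [-0.6671  1.4697  4.5295] M [ 0.2071 -0.0974  0.0115] op 0.10950589098809255 j [-0.8168  0.1366  2.1209  0.0002  0.8865 -0.6751]
[[ 0.1413  0.99   -0.0016]
 [ 0.99   -0.1413  0.0019]
 [ 0.0016 -0.0018 -1.    ]]
```

>>> servo_tool:
  increments: "0 0 0 0 0 -0.4 0.2;0 0 0 0 0 -1 0.2;0 0 0 0 0 -2 0.2;0 0 0 0 0 -4 0.2;0 0 0 0 0 -6.5 0.2;0 0 0 0 0 -9 0.2;0 0 0 0 0 -11 0.2;0 0 0 0 0 -12 0.2;0 0 0 0 0 -12 0.2;0 0 0 0 0 -12 0.2"

```text
time: 16.97
eef_pos: [0.4084, -0.2877, 0.1844]
tcp_rot: [0.755, 0.655, -0.0, -0.001]
contact_force: [0.1, -0.5, -1.9]
opening: 0.107
```

```bash
python3 - <<'E'
from h import *
st()
snap('wrist','w13'); snap('side','s13'); snap('scene','sc13'); crop('s13',250,60,410,220,3.7,'cs13')
E
```

```text
t 16.9667 p [ 0.4084 -0.2877  0.1844] q [ 0.7555  0.6552 -0.0001 -0.0014] F [ 0.0698 -0.4967 -1.8822] M [0.0819 0.2039 0.0663] op 0.10731389648943207 j [-0.817  -0.0426  2.0548 -0.0002  1.1322 -0.6749]
[[ 0.1415  0.9899 -0.002 ]
 [ 0.9899 -0.1415  0.0019]
 [ 0.0016 -0.0023 -1.    ]]
```

View pics/w13.png

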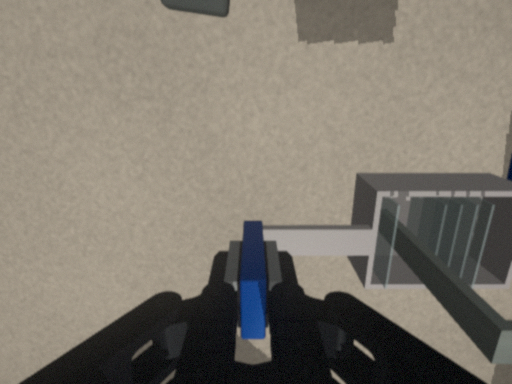

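View pics/cs13.png

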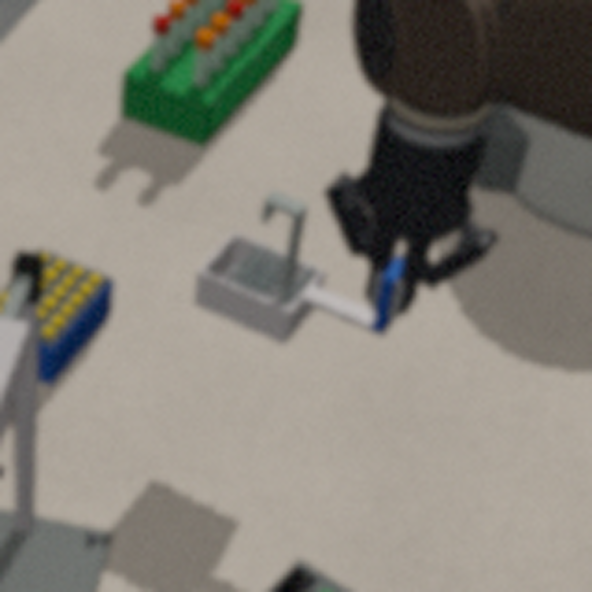

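```bash
python3 - <<'E'
from h import *
for n in('w13','s13','sc13'):
    P,m,im=cloud(n); Q=P.reshape(-1,3)
    s=[.4084,-.2877]; a=np.radians(-8.1); X=(Q[:,0]-s[0])*np.cos(a)+(Q[:,1]-s[1])*np.sin(a); Y=-(Q[:,0]-s[0])*np.sin(a)+(Q[:,1]-s[1])*np.cos(a); Z=Q[:,2]
    k=(X>.06)&(X<.16)&(np.abs(Y)<.04)&(np.abs(Z-.1555)<.008)
    rim=k&((np.abs(Y)>.024)|(X<.072)|(X>.142))
    A=np.c_[X[rim],Y[rim],np.ones(rim.sum())]; f=np.linalg.lstsq(A,Z[rim],rcond=None)[0]
    print(n,'rim',rim.sum(),'slopes deg',f[:2]*57.3,'z at hook',f@[.096,0,1],'X',np.percentile(X[rim],[1,99]),'Y',np.percentile(Y[rim],[1,99]))
    k=(X>.07)&(X<.125)&(np.abs(Y)<.02)&(Z>.222)&(Z<.24)
    print(' hook',k.sum(),np.percentile(X[k],[2,50,98]) if k.any() else '',np.percentile(Y[k],[2,50,98]) if k.any() else '',np.median(Z[k]))
E
```

```text
w13 rim 4302 slopes deg [-1.2233  0.4374] z at hook 0.15371194478301867 X [0.0608 0.1475] Y [-0.0293  0.0305]
 hook 1424 [0.0806 0.082  0.0874] [-0.0064  0.0015  0.0077] 0.2279982970047865
s13 rim 141 slopes deg [-0.7541  0.5293] z at hook 0.15221807803243295 X [0.0605 0.1483] Y [-0.0302  0.0333]
 hook 50 [0.0805 0.0947 0.1097] [-0.0076  0.003   0.0095] 0.22666260841819708
sc13 rim 204 slopes deg [-1.1355  0.75  ] z at hook 0.153943830266743 X [0.0623 0.1474] Y [-0.0286  0.0316]
 hook 78 [0.0789 0.0951 0.1097] [-0.0054  0.0009  0.008 ] 0.22838404000190782
```

>>> servo_tool:
  increments: "0 0 0 1 0 0.3 0.2;0 0 0 3 0.1 0.8 0.2;0 0 0 6 -0.1 1.5 0.2;0 0 0 9 -0.3 2 0.2;0 0 0 12 -0.6 2.5 0.2;0 0 0 15 -0.8 2.5 0.2;0 0 0 18 -1 2.5 0.2;0 0 -0.03 21 -1.2 2.5 0.2;0 0 -0.08 24 -1.4 2.5 0.2;0 0 -0.12 26.5 -1.6 2.5 0.2"

```text
time: 17.95
eef_pos: [0.429, -0.0205, 0.1587]
tcp_rot: [0.714, 0.7, -0.0, -0.003]
contact_force: [0.6, 0.4, -1.8]
opening: 0.112
```

```bash
python3 r.py; python3 - <<'E'
from h import *
st();inc([0.4336,0.0258,0.155],101.76)
E
```

```text
t 17.95 rack mm [-168.97  -14.35  158.67] F [ 0.67  0.27 -1.76] M [ 0.015  0.112 -0.006] op 9.56
t 17.95 p [ 0.429  -0.0205  0.1587] q [ 0.7138  0.7003 -0.0003 -0.0029] F [ 0.6022  0.4042 -1.7646] M [-0.0084  0.1126 -0.0062] op 0.11191761853758507 j [-0.2862 -0.1817  2.2313  0.0026  1.0973 -0.2682]
[[ 0.0191  0.9998 -0.0044]
 [ 0.9998 -0.0191  0.0037]
 [ 0.0036 -0.0045 -1.    ]]
inc [-0.0041 -0.0041 -0.2244] [4.635 0.373 0.383] deg 12.860983844750582
```

>>> servo_tool:
  increments: "-0.001 -0.001 -0.05 1.5 0.1 0.1 0.2;-0.002 -0.002 -0.1 3 0.2 0.2 0.2;-0.004 -0.004 -0.15 4 0.3 0.3 0.2;-0.004 -0.004 -0.19 4.6 0.37 0.38 0.2;-0.004 -0.004 -0.224 4.6 0.37 0.38 0.2;-0.004 -0.004 -0.224 4.6 0.37 0.38 0.2;-0.004 -0.004 -0.224 4.6 0.37 0.38 0.2;-0.004 -0.004 -0.224 4.6 0.37 0.38 0.2"

```text
time: 18.62
eef_pos: [0.4346, 0.0227, 0.1559]
tcp_rot: [0.633, 0.775, -0.0, 0.001]
contact_force: [-0.2, -0.2, -1.5]
opening: 0.11
```

```bash
python3 r.py; python3 - <<'E'
from h import *
st();inc([0.4336,0.0258,0.155],101.76)
snap('wrist','w14');snap('scene','sc14');snap('side','s14'); crop('sc14',190,110,330,260,4,'csc14'); crop('s14',170,100,330,270,3.5,'cs14')
E
```

```text
t 18.62 rack mm [-154.65   26.79  155.86] F [-0.23 -0.11 -1.52] M [ 0.024  0.161 -0.006] op 9.39
t 18.6167 p [0.4346 0.0227 0.1559] q [ 0.6325  0.7745 -0.      0.001 ] F [-0.2036 -0.1566 -1.5177] M [-0.0093  0.1627 -0.0059] op 0.11000221835115141 j [-0.1812 -0.1662  2.2239 -0.0011  1.0823 -0.3819]
[[-0.1998  0.9798  0.0014]
 [ 0.9798  0.1998 -0.0013]
 [-0.0015  0.0011 -1.    ]]
inc [ 0.0011  0.0016 -0.0041] [ 0.324 -0.04   0.086] deg 0.2570886907770372
```

View pics/csc14.png

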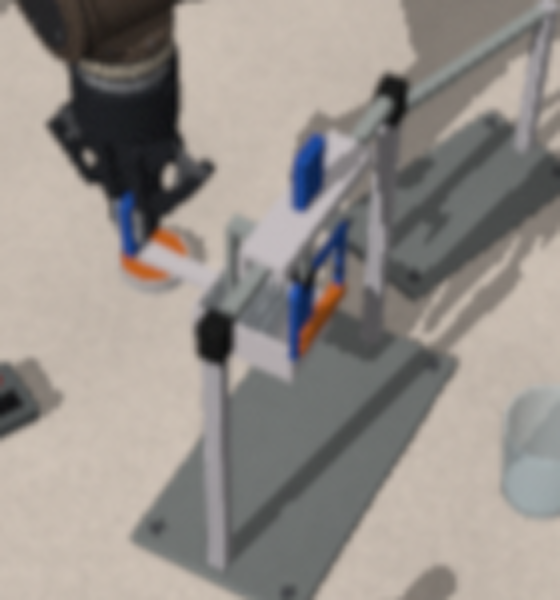

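View pics/cs14.png

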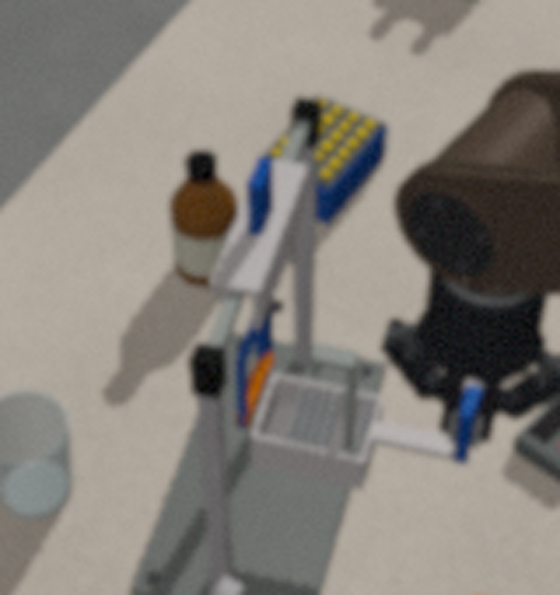

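View pics/w14.png

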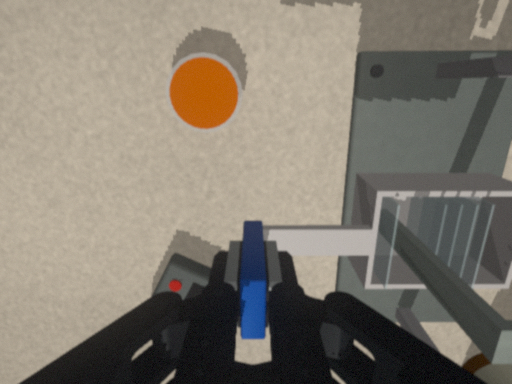

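```bash
cat > m.py <<'E'
from h import *
import sys
def meas(n,hx,hy,zt):
    """basket in rack frame; hx,hy expected hook xy (mm), zt expected tray rim z (mm)"""
    P,m,im=cloud(n); Q=P.reshape(-1,3); C=im.reshape(-1,3).astype(int)
    a=np.radians(11.76);x=np.array([np.cos(a),np.sin(a),0]);y=np.array([-x[1],x[0],0]); d=(Q-[.5915,.028,0])*1000; X=d@x-hx;Y=d@y-hy;Z=d[:,2]
    gray=(C.max(1)-C.min(1))<40
    k=gray&(X>-36)&(X<60)&(np.abs(Y)<38)&(np.abs(Z-zt)<8)
    rim=k&((np.abs(Y)>24)|(X<-24)|(X>47))
    if rim.sum()>20:
        A=np.c_[X[rim],Y[rim],np.ones(rim.sum())]; f=np.linalg.lstsq(A,Z[rim],rcond=None)[0]
        print(n,'rim',rim.sum(),'slope deg x,y',(f[:2]*57.3).round(2),'z@hook %.1f'%f[2],'X',np.percentile(X[rim],[1,99]).round(1),'Y',np.percentile(Y[rim],[1,99]).round(1))
    k=gray&(np.abs(X)<24)&(np.abs(Y)<12)&(np.abs(Z-zt-74)<6)
    if k.sum(): print(n,' hook',k.sum(),'X',np.percentile(X[k],[2,50,98]).round(1),'Y',np.percentile(Y[k],[2,50,98]).round(1),'Z',np.percentile(Z[k],[50,90]).round(1))
E
python3 - <<'E'
from m import *
for n in('w14','sc14','s14'): meas(n,-154.65+95,26.8,155.9-65+36-1.5)
E
```

```text
w14 rim 4766 slope deg x,y [-1.55 -0.07] z@hook 124.7 X [-35.1  52.4] Y [-29.8  30. ]
w14  hook 1442 X [-14.6 -13.2  -8. ] Y [-6.8  1.1  7.5] Z [199.5 201.6]
sc14 rim 95 slope deg x,y [-2.48  0.97] z@hook 126.4 X [-33.6  47.3] Y [-31.3  29.5]
sc14  hook 32 X [-15.9  -7.7   3.1] Y [-6.8 -0.8  7.7] Z [203.1 204.6]
s14 rim 261 slope deg x,y [-0.37 -0.16] z@hook 124.0 X [-35.   54.4] Y [-31.5  31.1]
s14  hook 77 X [-12.9   1.4  15.3] Y [-7.8  1.4  7.7] Z [200.  202.1]
```

>>> servo_tool:
  increments: "-0.005 0.001 -0.004 0.1 -0.04 0.3 0.2;-0.01 0.001 -0.004 0.2 -0.04 0.8 0.2;-0.015 0.001 -0.004 0.32 -0.04 1.2 0.2;-0.015 0.001 -0.004 0.32 -0.04 1.35 0.2;-0.015 0.001 -0.004 0.32 -0.04 1.35 0.2;-0.015 0.001 -0.004 0.32 -0.04 1.35 0.2"

```text
time: 19.27
eef_pos: [0.4337, 0.0258, 0.1425]
tcp_rot: [0.631, 0.776, 0.006, 0.005]
contact_force: [-0.1, 0.1, -0.7]
opening: 0.11
```

```bash
python3 r.py; python3 - <<'E'
from m import *
st()
snap('wrist','w15');snap('side','s15')
for n in('w15','s15'): meas(n,-154.65+95.5,30,143-65+36)
E
```

```text
t 19.27 rack mm [-154.91   30.03  142.5 ] F [-0.08  0.09 -0.74] M [-0.011  0.149 -0.02 ] op 9.36
t 19.2667 p [0.4337 0.0258 0.1425] q [0.6306 0.776  0.0061 0.0054] F [-0.0921  0.0732 -0.7367] M [-0.0415  0.1431 -0.0198] op 0.10959821607176964 j [-0.178  -0.1571  2.2433  0.0064  1.04   -0.3872]
[[-0.2046  0.9787  0.0161]
 [ 0.9789  0.2045  0.0027]
 [-0.0007  0.0163 -0.9999]]
w15 rim 4745 slope deg x,y [-0.99  0.1 ] z@hook 113.0 X [-35.1  52.2] Y [-29.3  30.5]
w15  hook 1378 X [-16.  -14.5  -9.4] Y [-6.3  1.5  7.8] Z [187.7 189.6]
s15 rim 240 slope deg x,y [ 0.28 -0.38] z@hook 112.7 X [-34.7  53.8] Y [-30.1  31.7]
s15  hook 72 X [-14.4  -0.4  13.5] Y [-7.3  1.5  7.4] Z [188.1 189.9]
```

>>> servo_tool:
  increments: "0 0 0 0 0.5 0 0.2;0 0 0 0 1.2 0.02 0.2;0 0 0 0 2 0.03 0.2;0 0 0 0 2.6 0.04 0.2;0 0 0 0 3 0.05 0.2;0 0 0 0 3 0.05 0.2"

```text
time: 19.87
eef_pos: [0.4643, 0.032, 0.1429]
tcp_rot: [0.63, 0.776, 0.006, 0.006]
contact_force: [0.5, -0.2, -1.4]
opening: 0.113
```

```bash
python3 r.py; python3 - <<'E'
from m import *
snap('scene','sc16');snap('side','s16')
crop('sc16',220,120,320,220,6,'csc16'); crop('s16',210,130,310,230,6,'cs16')
for n in('sc16','s16'): meas(n,-29,30,143-65+36)
E
```

```text
t 19.87 rack mm [-123.67   29.87  142.91] F [ 0.46 -0.31 -1.45] M [ 0.026  0.151 -0.067] op 9.61
sc16 rim 176 slope deg x,y [0.09 0.66] z@hook 114.1 X [-30.7  53.6] Y [-30.2  32.4]
sc16  hook 1 X [10.1 10.1 10.1] Y [-5.1 -5.1 -5.1] Z [188.8 188.8]
s16 rim 192 slope deg x,y [ 0.03 -1.31] z@hook 112.9 X [-35.7  53.6] Y [-29.7  32.4]
s16  hook 73 X [-14.6   0.2  13.8] Y [-7.2  1.7  8.6] Z [188.3 190.6]
```

View pics/csc16.png

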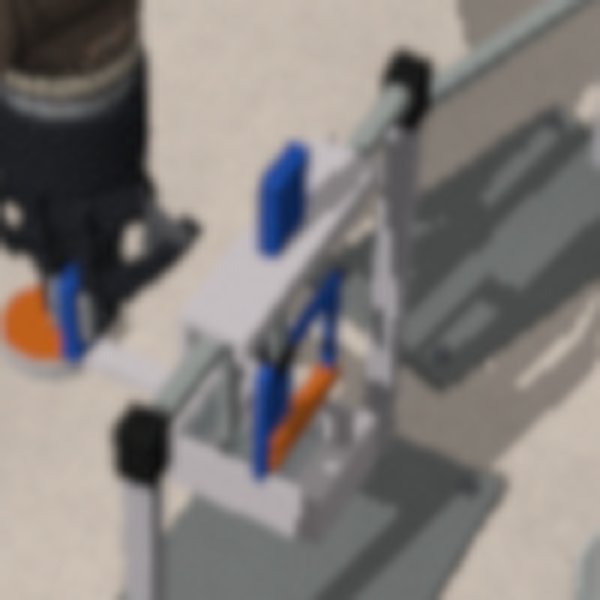

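View pics/cs16.png

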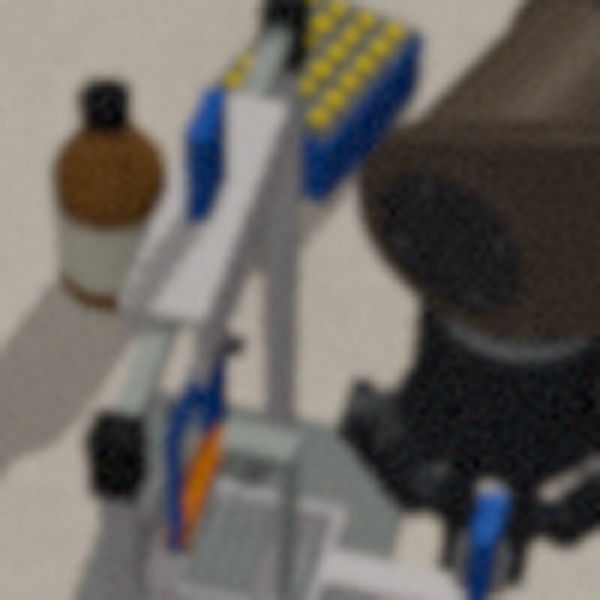

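>>> servo_tool:
  increments: "0 0 0 0 0.5 0 0.2;0 0 0 0 1.1 0.02 0.2;0 0 0 0 1.7 0.03 0.2;0 0 0 0 2.3 0.04 0.2;0 0 0 0 2.8 0.05 0.2;0 0 0 0 2.95 0.05 0.2;0 0 0 0 2.95 0.05 0.2;0 0 0 0 2.95 0.05 0.2"

```text
time: 20.63
eef_pos: [0.4921, 0.038, 0.1426]
tcp_rot: [0.631, 0.776, 0.006, 0.005]
contact_force: [0.8, 0.2, -2.0]
opening: 0.105
```

```bash
python3 r.py; python3 - <<'E'
from m import *
snap('scene','sc17');snap('side','s17')
crop('sc17',220,120,320,220,6,'csc17'); crop('s17',210,130,310,230,6,'cs17')
for n in('sc17','s17'): meas(n,0,30,143-65+36)
E
```

```text
t 20.63 rack mm [-95.29  30.07 142.61] F [ 0.86  0.06 -1.95] M [-0.016  0.137 -0.006] op 8.99
sc17 rim 189 slope deg x,y [-0.47  1.68] z@hook 114.3 X [-34.4  53. ] Y [-30.4  32.1]
sc17  hook 35 X [-7.8  5.9 12.7] Y [-5.4  0.4  9.1] Z [190.5 192.9]
s17 rim 172 slope deg x,y [-0.01 -0.76] z@hook 112.7 X [-35.4  53.8] Y [-29.8  32.3]
s17  hook 55 X [-14.4  -4.1  14.6] Y [-6.5  1.8  8.3] Z [187.9 189.6]
```

View pics/csc17.png

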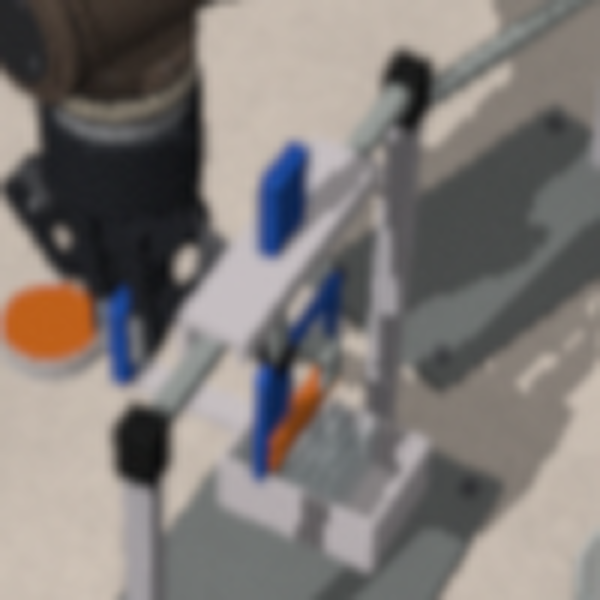

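View pics/cs17.png

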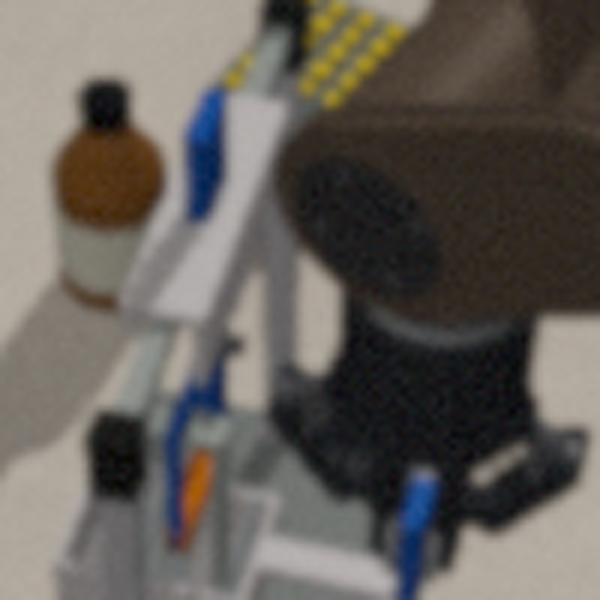

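>>> servo_tool:
  increments: "0 0 0 0 0 0.4 0.2;0 0 0 0 -0.01 0.9 0.2;0 0 0 0 -0.02 1.4 0.2;0 0 0 0 -0.03 1.9 0.2;0 0 0 0 -0.04 2.3 0.2;0 0 0 0 -0.04 2.6 0.2;0 0 0 0 -0.04 2.7 0.2;0 0 0 0 -0.04 2.7 0.2"

```text
time: 21.4
eef_pos: [0.492, 0.038, 0.1153]
tcp_rot: [0.631, 0.776, 0.006, 0.005]
contact_force: [-0.5, 0.7, -2.0]
opening: 0.109
```

```bash
python3 r.py; python3 - <<'E'
from m import *
snap('side','s18')
crop('s18',210,130,310,230,6,'cs18'); meas('s18',0,30,115.6-65+36)
E
```

```text
t 21.40 rack mm [-95.39  30.07 115.3 ] F [-0.3   0.8  -1.99] M [-0.034  0.132 -0.004] op 9.28
s18 rim 180 slope deg x,y [ 0.47 -0.95] z@hook 85.3 X [-34.9  54.2] Y [-31.4  31.6]
s18  hook 52 X [-14.6  -3.5  14.8] Y [-7.3  2.1  8.3] Z [160.5 162. ]
```

Hook now about 5 mm over the estimated sill; feel for it in 1 mm steps.

>>> servo_tool:
  increments: "0 0 0 0 0 0.1 0.2;0 0 0 0 0 0.2 0.2;0 0 0 0 0 0.2 0.2"

```text
time: 21.7
eef_pos: [0.4923, 0.038, 0.1138]
tcp_rot: [0.631, 0.776, 0.006, 0.006]
contact_force: [-0.3, -0.1, -2.0]
opening: 0.108
```

```bash
python3 r.py
```

```text
t 21.70 rack mm [-95.11  29.98 113.8 ] F [-0.32 -0.01 -2.  ] M [-0.014  0.172 -0.023] op 9.22
```

>>> servo_tool:
  increments: "0 0 0 0 0 0.05 0.2;0 0 0 0 0 0.1 0.2;0 0 0 0 0 0.1 0.2"

```text
time: 21.95
eef_pos: [0.4922, 0.038, 0.1127]
tcp_rot: [0.631, 0.776, 0.006, 0.006]
contact_force: [1.4, -0.6, -1.5]
opening: 0.105
```

```bash
python3 r.py
```

```text
t 21.95 rack mm [-95.16  29.99 112.73] F [ 1.23 -0.85 -1.51] M [0.012 0.168 0.009] op 9.0
```

>>> servo_tool:
  increments: "0 0 0 0 0 0.05 0.2;0 0 0 0 0 0.1 0.2;0 0 0 0 0 0.1 0.2"

```text
time: 22.2
eef_pos: [0.4922, 0.038, 0.1117]
tcp_rot: [0.631, 0.776, 0.006, 0.006]
contact_force: [0.1, -0.2, -1.8]
opening: 0.109
```

```bash
python3 r.py
```

```text
t 22.20 rack mm [-95.19  29.99 111.66] F [ 0.02 -0.24 -1.83] M [0.053 0.142 0.031] op 9.34
```

>>> servo_tool:
  increments: "0 0 0 0 0 0.05 0.2;0 0 0 0 0 0.1 0.2;0 0 0 0 0 0.1 0.2"

```text
time: 22.45
eef_pos: [0.4922, 0.038, 0.1107]
tcp_rot: [0.631, 0.776, 0.006, 0.006]
contact_force: [0.6, 0.3, -1.5]
opening: 0.105
```

```bash
python3 r.py
```

```text
t 22.45 rack mm [-95.16  29.98 110.67] F [ 0.6   0.18 -1.55] M [-0.001  0.168 -0.005] op 8.98
```

>>> servo_tool:
  increments: "0 0 0 0 0 0.05 0.2;0 0 0 0 0 0.1 0.2;0 0 0 0 0 0.1 0.2"

```text
time: 22.7
eef_pos: [0.4922, 0.038, 0.1096]
tcp_rot: [0.631, 0.776, 0.006, 0.006]
contact_force: [-0.7, -0.7, -1.8]
opening: 0.106
```

```bash
python3 r.py
```

```text
t 22.70 rack mm [-95.15  30.   109.63] F [-0.77 -0.52 -1.82] M [-0.007  0.155  0.018] op 9.03
```

>>> servo_tool:
  increments: "0 0 0 0 0 0.05 0.2;0 0 0 0 0 0.05 0.2;0 0 0 0 0 0.05 0.2"

```text
time: 22.95
eef_pos: [0.4923, 0.038, 0.1093]
tcp_rot: [0.631, 0.776, 0.006, 0.006]
contact_force: [0.5, -0.1, -1.8]
opening: 0.108
```

```bash
python3 r.py
```

```text
t 22.95 rack mm [-95.07  29.99 109.26] F [ 0.51 -0.22 -1.85] M [-0.019  0.155 -0.069] op 9.24
```

>>> servo_tool:
  increments: "0 0 0 0 0 0.05 0.2;0 0 0 0 0 0.05 0.2;0 0 0 0 0 0.05 0.2"

```text
time: 23.2
eef_pos: [0.4923, 0.038, 0.1087]
tcp_rot: [0.631, 0.776, 0.006, 0.006]
contact_force: [0.5, -0.3, -1.7]
opening: 0.107
```

```bash
python3 r.py
```

```text
t 23.20 rack mm [-95.09  29.98 108.74] F [ 0.43 -0.41 -1.75] M [-0.005  0.147  0.038] op 9.1
```

>>> servo_tool:
  increments: "0 0 0 0 0 0.05 0.2;0 0 0 0 0 0.05 0.2;0 0 0 0 0 0.05 0.2"

```text
time: 23.45
eef_pos: [0.4923, 0.038, 0.1082]
tcp_rot: [0.631, 0.776, 0.006, 0.006]
contact_force: [-0.4, 1.4, -1.1]
opening: 0.111
```

```bash
python3 r.py
```

```text
t 23.45 rack mm [-95.09  29.99 108.24] F [-0.08  1.46 -1.13] M [-0.008  0.165 -0.024] op 9.44
```

>>> servo_tool:
  increments: "0 0 0 0 0 0.05 0.2;0 0 0 0 0 0.05 0.2;0 0 0 0 0 0.05 0.2"

```text
time: 23.7
eef_pos: [0.4923, 0.038, 0.1077]
tcp_rot: [0.631, 0.776, 0.006, 0.006]
contact_force: [-0.2, 1.4, -0.9]
opening: 0.106
```

```bash
python3 r.py;  python3 - <<'E'
from m import *
snap('side','s19')
crop('s19',210,130,310,230,6,'cs19'); meas('s19',0,30,107.6-65+36)
snap('scene','sc19');crop('sc19',220,120,320,220,6,'csc19'); meas('sc19',0,30,107.6-65+36)
E
```

```text
t 23.70 rack mm [-95.07  29.98 107.75] F [ 0.08  1.46 -0.93] M [ 0.052  0.136 -0.045] op 9.06
s19 rim 184 slope deg x,y [-0.43 -1.13] z@hook 77.8 X [-35.1  54.7] Y [-30.2  31.8]
s19  hook 51 X [-14.4  -4.3  14.9] Y [-7.   1.9  8.6] Z [152.8 155.5]
sc19 rim 201 slope deg x,y [-0.43  0.79] z@hook 78.9 X [-33.4  53.2] Y [-30.6  32.3]
sc19  hook 39 X [-7.   4.6 13.4] Y [-7.8  0.3  8.5] Z [155.1 156.9]
```

View pics/csc19.png

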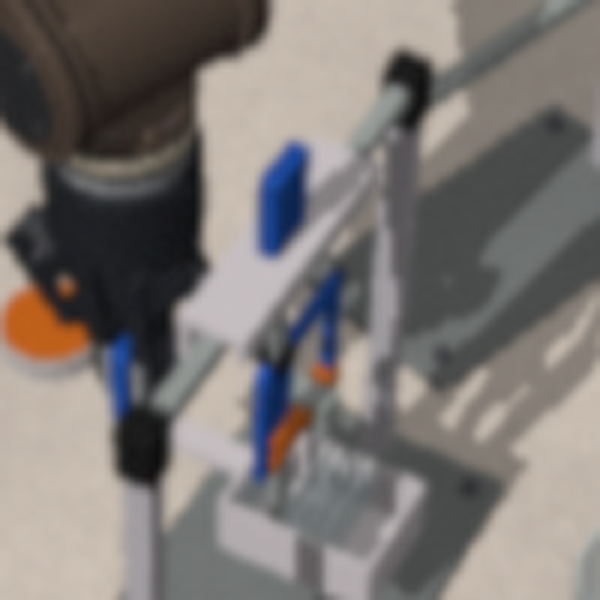

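>>> servo_tool:
  increments: "0 0 0 0 0 0.05 0.2;0 0 0 0 0 0.05 0.2"

```text
time: 23.97
eef_pos: [0.4923, 0.038, 0.1072]
tcp_rot: [0.631, 0.776, 0.006, 0.006]
contact_force: [-0.2, -0.5, -1.8]
opening: 0.114
```

```bash
python3 r.py
```

```text
t 23.97 rack mm [-95.05  29.98 107.22] F [-0.31 -0.45 -1.79] M [ 0.023  0.185 -0.074] op 9.73
```

>>> servo_tool:
  increments: "0 0 0 0 0 0.05 0.2;0 0 0 0 0 0.05 0.2"

```text
time: 24.13
eef_pos: [0.4923, 0.038, 0.1067]
tcp_rot: [0.631, 0.776, 0.006, 0.006]
contact_force: [0.1, 0.8, -1.3]
opening: 0.107
```

```bash
python3 r.py
```

```text
t 24.13 rack mm [-95.09  30.   106.67] F [ 0.3   0.74 -1.3 ] M [ 0.012  0.159 -0.064] op 9.16
```

>>> servo_tool:
  increments: "0 0 0 0 0 0.05 0.2;0 0 0 0 0 0.1 0.2;0 0 0 0 0 0.1 0.2"

```text
time: 24.38
eef_pos: [0.4927, 0.038, 0.106]
tcp_rot: [0.631, 0.776, 0.007, 0.006]
contact_force: [0.3, -0.3, 0.3]
opening: 0.107
```

```bash
python3 r.py
```

```text
t 24.38 rack mm [-94.74  29.91 105.97] F [ 0.22 -0.34  0.32] M [0.014 0.035 0.012] op 9.13
```

>>> servo_tool:
  increments: "0 0 0 0 0 0.05 0.2;0 0 0 0 0 0.05 0.2"

```text
time: 24.55
eef_pos: [0.4928, 0.038, 0.1056]
tcp_rot: [0.631, 0.776, 0.007, 0.006]
contact_force: [1.0, 0.6, 0.3]
opening: 0.112
```

```bash
python3 r.py
```

```text
t 24.55 rack mm [-94.61  29.9  105.6 ] F [1.14 0.33 0.32] M [ 0.023 -0.013  0.066] op 9.54
```

>>> servo_tool:
  increments: "0 0 0 0 0 -0.1 0.2;0 0 0 0 0 -0.25 0.2;0 0 0 0 0 -0.4 0.2;0 0 0 0 0 -0.4 0.2;0 0 0 0 0 -0.4 0.2"

```text
time: 24.97
eef_pos: [0.4922, 0.038, 0.1092]
tcp_rot: [0.631, 0.776, 0.006, 0.006]
contact_force: [-0.3, -0.1, -1.4]
opening: 0.106
```

```bash
python3 r.py
```

```text
t 24.97 rack mm [-95.18  29.98 109.25] F [-0.31 -0.01 -1.41] M [-0.085  0.163  0.023] op 9.06
```

>>> servo_tool:
  increments: "0 0 0 -0.3 0 0 0.2;0 0 0 -0.7 0 0 0.2;0 0 0 -1.1 0 0 0.2;0 0 0 -1.5 0 0 0.2;0 0 0 -1.5 0 0 0.2"

```text
time: 25.38
eef_pos: [0.4957, 0.0224, 0.1093]
tcp_rot: [0.631, 0.776, 0.006, 0.006]
contact_force: [-0.8, -0.2, -2.2]
opening: 0.107
```

```bash
python3 r.py
```

```text
t 25.38 rack mm [-94.96  14.09 109.33] F [-0.8  -0.02 -2.23] M [0.056 0.136 0.01 ] op 9.17
```

>>> servo_tool:
  increments: "0 0 0 -0.3 0 0 0.2;0 0 0 -0.6 0 0 0.2;0 0 0 -0.8 0 0 0.2;0 0 0 -1 0 0 0.2;0 0 0 -1 0 0 0.2"

```text
time: 25.8
eef_pos: [0.4976, 0.0132, 0.1094]
tcp_rot: [0.631, 0.776, 0.006, 0.006]
contact_force: [0.8, 0.2, -1.8]
opening: 0.107
```

```bash
python3 r.py
```

```text
t 25.80 rack mm [-94.99   4.61 109.35] F [ 0.79 -0.01 -1.78] M [ 0.005  0.179 -0.015] op 9.15
```

>>> servo_tool:
  increments: "0 0 0 -0.2 0 0 0.2;0 0 0 -0.4 0 0 0.2;0 0 0 -0.57 0 0 0.2;0 0 0 -0.57 0 0 0.2"

```text
time: 26.13
eef_pos: [0.4987, 0.0076, 0.1094]
tcp_rot: [0.631, 0.776, 0.006, 0.006]
contact_force: [0.3, 0.4, -2.3]
opening: 0.11
```

```bash
python3 r.py;  python3 - <<'E'
from m import *
snap('side','s20')
crop('s20',210,130,310,230,6,'cs20'); meas('s20',0,0,109.3-65+36)
snap('scene','sc20');crop('sc20',220,120,320,220,6,'csc20'); meas('sc20',0,0,109.3-65+36)
E
```

```text
t 26.13 rack mm [-94.99  -1.01 109.36] F [ 0.41  0.36 -2.29] M [-0.005  0.191 -0.009] op 9.37
s20 rim 149 slope deg x,y [0.4  0.24] z@hook 79.0 X [-34.3  53.8] Y [-31.6  31.3]
s20  hook 41 X [-14.5  -6.4   9.5] Y [-9.3 -0.   7.7] Z [154.7 156.9]
sc20 rim 220 slope deg x,y [-0.11 -0.  ] z@hook 80.8 X [-34.5  53.3] Y [-30.9  31.6]
sc20  hook 36 X [-15.8   4.3  14.2] Y [-9.3 -2.7  5.3] Z [157.2 159.8]
```

View pics/csc20.png

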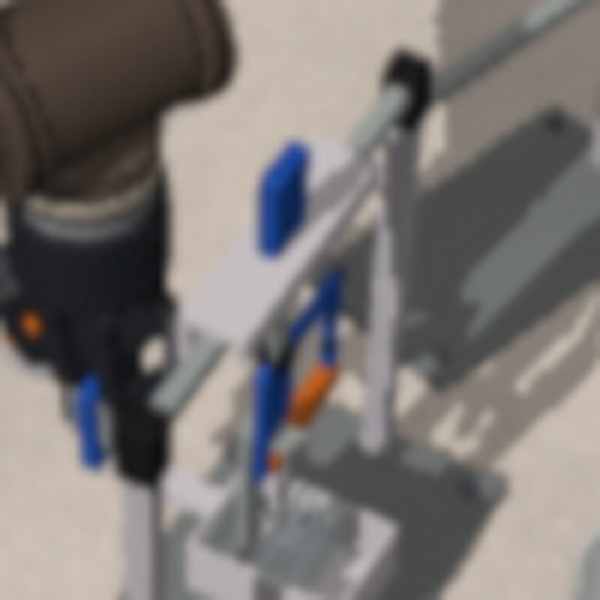

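View pics/cs20.png

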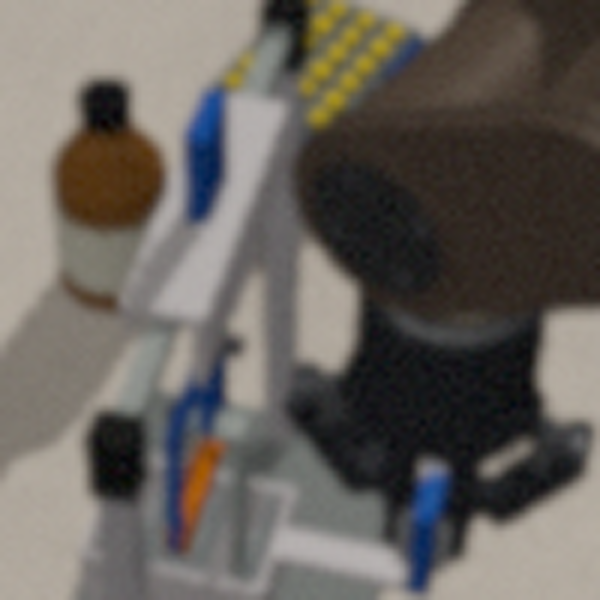

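>>> servo_tool:
  increments: "0 0 0 0 0 0.1 0.2;0 0 0 0 -0.01 0.25 0.2;0 0 0 0 -0.01 0.4 0.2;0 0 0 0 -0.01 0.5 0.2;0 0 0 0 -0.01 0.5 0.2"

```text
time: 26.65
eef_pos: [0.4983, 0.008, 0.1039]
tcp_rot: [0.631, 0.776, 0.006, 0.005]
contact_force: [-0.8, -0.1, -1.7]
opening: 0.111
```

```bash
python3 r.py
```

```text
t 26.65 rack mm [-95.34  -0.57 103.87] F [-0.83  0.1  -1.73] M [-0.062  0.14  -0.002] op 9.47
```

>>> servo_tool:
  increments: "0 0 0 0 0 0.1 0.2;0 0 0 0 0 0.2 0.2;0 0 0 0 0 0.2 0.2"

```text
time: 26.9
eef_pos: [0.4985, 0.0079, 0.1021]
tcp_rot: [0.631, 0.776, 0.006, 0.006]
contact_force: [-0.7, -0.3, -1.2]
opening: 0.109
```

```bash
python3 r.py
```

```text
t 26.90 rack mm [-95.13  -0.7  102.1 ] F [-0.79 -0.18 -1.23] M [0.023 0.175 0.008] op 9.29
```

Below the sill level and free: the hook is in the pocket. Down to its bottom by feel.

>>> servo_tool:
  increments: "0 0 0 0 0 0.05 0.2;0 0 0 0 0 0.1 0.2;0 0 0 0 0 0.1 0.2"

```text
time: 27.15
eef_pos: [0.4987, 0.0079, 0.1014]
tcp_rot: [0.631, 0.776, 0.006, 0.006]
contact_force: [-0.7, 0.3, -1.5]
opening: 0.106
```

```bash
python3 r.py
```

```text
t 27.15 rack mm [-94.9   -0.75 101.35] F [-0.59  0.45 -1.54] M [-0.086  0.132  0.037] op 9.06
```

>>> servo_tool:
  increments: "0 0 0 0 0 0.05 0.2;0 0 0 0 0 0.05 0.2;0 0 0 0 0 0.05 0.2"

```text
time: 27.4
eef_pos: [0.4989, 0.0079, 0.101]
tcp_rot: [0.631, 0.776, 0.006, 0.006]
contact_force: [-0.3, 0.0, -0.9]
opening: 0.108
```

```bash
python3 r.py
```

```text
t 27.40 rack mm [-94.75  -0.8  101.05] F [-0.32  0.09 -0.87] M [ 0.028  0.075 -0.024] op 9.25
```

>>> servo_tool:
  increments: "0 0 0 0 0 0.05 0.2;0 0 0 0 0 0.05 0.2;0 0 0 0 0 0.05 0.2"

```text
time: 27.65
eef_pos: [0.499, 0.0079, 0.1006]
tcp_rot: [0.631, 0.776, 0.007, 0.006]
contact_force: [1.1, 0.7, -0.1]
opening: 0.108
```

```bash
python3 r.py
```

```text
t 27.65 rack mm [-94.68  -0.83 100.6 ] F [ 1.17  0.42 -0.05] M [0.019 0.027 0.015] op 9.21
```

>>> servo_tool:
  increments: "0 0 0 0 0 0.02 0.2;0 0 0 0 0 0.02 0.2;0 0 0 0 0 0.02 0.9;0 0 0 0 0 0.02 1;0 0 0 0 0 0.02 1.05;0 0 0 0 0 0.02 1.1;0 0 0 0 0 0.02 1.2;0 0 0 0 0 0.02 1.3"
  grip_force: 20

```text
time: 28.32
eef_pos: [0.4985, 0.0079, 0.0999]
tcp_rot: [0.631, 0.776, 0.006, 0.006]
contact_force: [1.5, 0.6, -0.6]
opening: 0.156
```

```bash
python3 r.py
```

```text
t 28.32 rack mm [-95.12  -0.7   99.94] F [ 1.56  0.28 -0.58] M [-0.044  0.031 -0.004] op 13.33
```

>>> servo_tool:
  increments: "0 0 0 0 0 0 1.5;0 0 0 0 0 0 1.8;0 0 0 0 0 0 2.2;0 0 0 0 0 0 2.6;0 0 0 0 0 0 3;0 0 0 0 0 0 3.5;0 0 0 0 0 0 4;0 0 0 0 0 0 4;0 0 0 0 0 0 4"

```text
time: 29.07
eef_pos: [0.4987, 0.0079, 0.1001]
tcp_rot: [0.631, 0.776, 0.006, 0.006]
contact_force: [0.3, -0.0, 0.3]
opening: 0.471
```

```bash
python3 r.py;  python3 - <<'E'
from m import *
snap('wrist','w21')
snap('side','s21')
crop('s21',200,120,310,240,5,'cs21'); meas('s21',0,0,100.3-65+36)
snap('scene','sc21');crop('sc21',200,120,320,240,5,'csc21'); meas('sc21',0,0,100.3-65+36)
meas('w21',0,0,100.3-65+36)
E
```

```text
t 29.07 rack mm [-94.99  -0.74 100.12] F [ 0.3  -0.08  0.29] M [-0.008  0.025  0.014] op 40.21
s21 rim 159 slope deg x,y [-0.78 -0.56] z@hook 70.5 X [-35.2  53.1] Y [-30.3  31.7]
s21  hook 52 X [-14.6  -4.1  11.3] Y [-11.5   1.7   7.4] Z [146.4 148.1]
sc21 rim 216 slope deg x,y [-0.52  0.07] z@hook 71.7 X [-34.   52.3] Y [-30.9  31.9]
sc21  hook 37 X [-16.4   5.9  13.6] Y [-9.1 -1.8  6.8] Z [148.2 150.5]
w21 rim 5167 slope deg x,y [-1.75 -0.21] z@hook 71.0 X [-35.1  52. ] Y [-30.   29.9]
w21  hook 1463 X [-15.4 -14.   -9.2] Y [-7.3  0.7  7.1] Z [145.5 148.2]
```

View pics/w21.png

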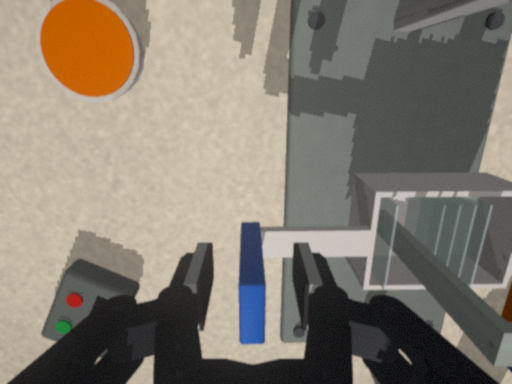

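View pics/cs21.png

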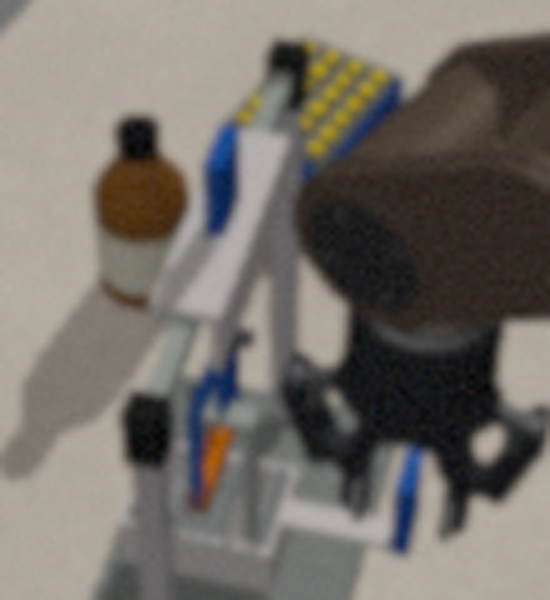

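>>> servo_tool:
  increments: "0 0 0 0 0 -0.4 4;0 0 0 0 0 -1 4;0 0 0 0 0 -2 4;0 0 0 0 0 -3.5 4;0 0 0 0 0 -5 4;0 0 0 0 0 -7 4;0 0 0 0 0 -9 4;0 0 0 0 -0.5 -11 4;0 0 0 0 -1.5 -13 4;0 0 0 0 -2 -14 4"

```text
time: 30.05
eef_pos: [0.4774, 0.0032, 0.2437]
tcp_rot: [0.631, 0.776, 0.007, 0.008]
contact_force: [1.7, -0.7, 0.3]
opening: 0.468
```

>>> servo_tool:
  increments: "0 0 0 0 -0.5 -2 4;0 0 0 -1 -1 -6 4;0 0 0 -4 -1 -9 4;0 0 0 -7 -1 -12 4;0 0 0 -10 -1 -14 4;0 0 0 -13 -1 -14 4;0 0 0 -16 -1 -14 4;0 0 0 -18 -1 -14 4;0 0 0 -18 -1 -14 4;0 0 0 -18 -1 -14 4"

```text
time: 30.88
eef_pos: [0.5012, -0.1757, 0.3794]
tcp_rot: [0.631, 0.775, 0.006, 0.005]
contact_force: [0.2, 0.5, 0.7]
opening: 0.469
```

```bash
python3 r.py;  python3 - <<'E'
from m import *
import time
snap('side','s22')
crop('s22',190,110,310,270,3.7,'cs22'); meas('s22',0,0,100.3-65+36)
snap('scene','sc22');crop('sc22',210,110,330,260,4,'csc22'); meas('sc22',0,0,100.3-65+36)
E
```

```text
t 30.88 rack mm [-129.96 -181.04  379.43] F [0.3  0.41 0.72] M [-0.044  0.01  -0.051] op 40.05
s22 rim 154 slope deg x,y [-0.53  0.66] z@hook 70.1 X [-34.3  53. ] Y [-31.1  31.6]
s22  hook 53 X [-14.2  -4.   11.4] Y [-9.7  1.4  8.1] Z [145.7 148.1]
sc22 rim 212 slope deg x,y [-0.48  0.36] z@hook 71.6 X [-33.6  52.3] Y [-30.5  31.8]
sc22  hook 37 X [-15.5   4.3  14. ] Y [-8.7 -3.5 11. ] Z [147.5 150.7]
```

View pics/cs22.png

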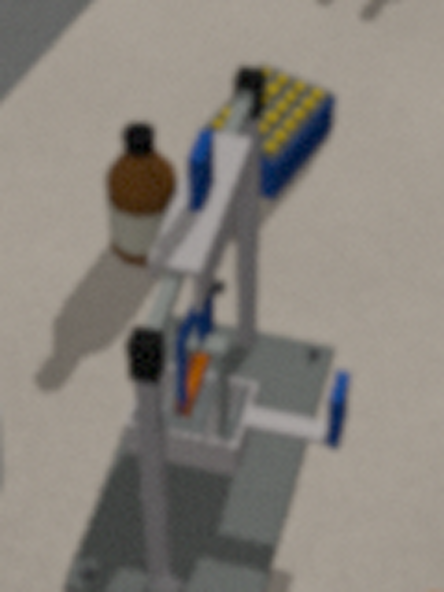

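View pics/csc22.png

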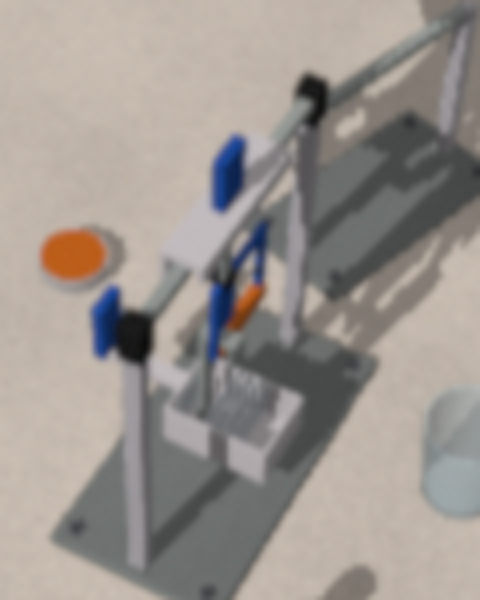

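View pics/sc22.png

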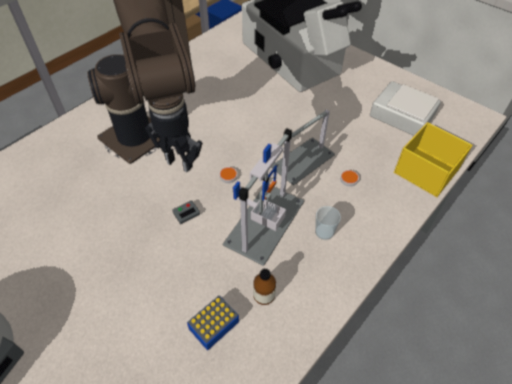

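>>> servo_tool:
  increments: "0 0 0 0 0 0 4;0 0 0 0 0 0 4;0 0 0 0 0 0 4;0 0 0 0 0 0 4;0 0 0 0 0 0 4;0 0 0 0 0 0 4;0 0 0 0 0 0 4;0 0 0 0 0 0 4"

```text
time: 31.65
eef_pos: [0.5014, -0.1751, 0.3797]
tcp_rot: [0.631, 0.776, 0.006, 0.006]
contact_force: [0.3, -0.5, 0.2]
opening: 0.463
```

```bash
python3 r.py;  python3 - <<'E'
from m import *
snap('side','s23');snap('scene','sc23')
for n in('s23','sc23'): meas(n,0,0,71.3)
for a,b,box in (('s22','s23',(190,110,310,270)),('sc22','sc23',(210,110,330,260))):
    A=load(a)[0].astype(float);B=load(b)[0].astype(float);x0,y0,x1,y1=box
    (s,r)=cv2.phaseCorrelate(A[y0:y1,x0:x1].mean(2),B[y0:y1,x0:x1].mean(2)); print(s,np.abs(A-B)[y0:y1,x0:x1].mean(), np.abs(A-B)[y0:y1,x0:x1].max())
A=load('scene0')[0].astype(float);B=load('sc23')[0].astype(float)
for n,(u,v) in dict(reag=(264,288),beaker=(328,222),dishA=(229,174),dishB=(349,178),tip=(213,322),timer=(186,211)).items():
    print(n,cv2.phaseCorrelate(A[v-16:v+16,u-16:u+16].mean(2).copy(),B[v-16:v+16,u-16:u+16].mean(2).copy()))
# saddle plane
for n in('s23','sc23'):
    P,m,im=cloud(n);Q=P.reshape(-1,3);C=im.reshape(-1,3).astype(int);a=np.radians(11.76);x=np.array([np.cos(a),np.sin(a),0]);y=np.array([-x[1],x[0],0]);d=(Q-[.5915,.028,0])*1000;X=d@x;Y=d@y;Z=d[:,2]
    k=(np.abs(X)<15)&(np.abs(Y)<58)&(np.abs(Z-288.5)<5)&(C.min(1)>90); f=np.linalg.lstsq(np.c_[X[k],Y[k],np.ones(k.sum())],Z[k],rcond=None)[0]; print(n,'saddle',k.sum(),f[:2]*57.3,f[2])
E
```

```text
t 31.65 rack mm [-129.58 -180.49  379.68] F [ 0.17 -0.5   0.23] M [0.011 0.017 0.019] op 39.57
s23 rim 147 slope deg x,y [-0.95 -0.07] z@hook 70.3 X [-34.5  53.3] Y [-31.   31.3]
s23  hook 54 X [-14.8  -4.   11.4] Y [-11.3   2.1   8.1] Z [146.  148.6]
sc23 rim 210 slope deg x,y [-1.    1.42] z@hook 72.3 X [-34.6  51.9] Y [-30.8  32.2]
sc23  hook 40 X [-16.6   3.5  13.5] Y [-10.2  -2.5   7.3] Z [147.8 149.7]
(-0.016606924603095763, -0.0410200707178916) 1.4903645833333334 26.0
(-0.012603291824326845, 0.02495782835570992) 0.4605740740740741 26.0
reag ((0.008196324603764182, -0.008641504086941865), 0.9978777715861882)
beaker ((0.03766947862748182, -0.06649629162624038), 1.0074530509454034)
dishA ((-0.11558316675322544, 0.19878529820759105), 0.43442982722790713)
dishB ((0.05620967589026016, -0.043620997602054956), 0.9556695760177154)
tip ((0.008736394173920914, -0.01774873578717262), 0.9984459674427957)
timer ((-0.06235910647665932, 0.17150376033749204), 0.9565184636743758)
s23 saddle 351 [ 0.3975 -0.0048] 287.9672130920582
sc23 saddle 330 [-1.562   0.0661] 290.1060267936327
```

Both carriers hang still and close to level, the bystanders have not moved, and the gripper is clear of everything. I'm handing the job in.

```bash
python3 -c "
from plant import ctrl
print(ctrl.sign_off())"
```

```text
the job is handed in; nothing more can be done
None
```

The upper carrier now hangs at mid-rail on the tall drip rack, with the slide basket's hook in its lower loop's seat. I handed the job in at about 32 s.

**How it went:**
- **Carrier:** I lifted it 16 mm off the parking rack, drew it out to the front, and set it on the tall rail by feel. I let go once the wrist carried no weight.
- **Basket:** I put the hook through the window and lowered it until it touched the sill. The force change was about 2 N, and the sill came out near 147 mm above the table. I then raised it 3 mm, moved it 31 mm sideways under the guard, and lowered it to the seat bottom. That contact came 5 mm below the sill contact, as it should. I opened the fingers slowly once the weight had passed to the loop.
- **Forces:** the readings I took during contact stayed under about 5 N.

**Last checks:**
- **Hook:** its top is at about 146–148 mm, which fits the seat bottom. It is centred to about 1 mm in y.
- **Stillness:** pictures about 0.8 s apart show no movement.
- **Bystanders:** all six are unmoved, with image shifts of 0.25 px or less. The match for the dish near the tall rack was weak, because the lighting around it had changed.
- **Gripper:** nothing is touching it.

**Where the checks disagreed:**
- **Sill height:** the camera estimate was about 150–151 mm, 3–4 mm above what I felt. I trusted the touch.
- **Level:** depth fits for the basket's front-to-back tilt in the last views ranged from -0.5° to -1°, and sideways from -0.1° to +1.4°. For the saddle, the side view gave +0.4° and the scene view -1.6°. This is about the noise of the small patches measured, so I can confirm level only to about 1 to 1.5°.

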